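Unpin the bridge gauge and check a batch of spacers

TASK

The height gauge is locked in its stand: pull up the red spring plunger and twist it so that it stays latched open, then draw the gauge out. Set the gauge squarely over each spacer on the stone plate in turn, shortest first and tallest last, its legs down on the plate and its foot on the middle of the spacer and let it settle for a second to read the height. Then stand the spacers upright in the trays, those under 37 mm in the red one and the others in the green one, and leave the gauge standing on the stone plate with nothing under it, the plunger still latched open, and without tipping a spacer over or disturbing the small wrench near the trays and the tape measure.

Things in the scene. Friction and masses are not known exactly. Their poses are not given: they have to be found in the camera images.
- plunger (a joint): lift of the sprung index plunger on the stand, m: 0 = its pin in the hole of the gauge's flange, 0.016 = upper stop; the spring pushes down with 2.5 to 6.5 N. The pin clears the flange from 0.008. A cross pin in a slotted collar lets the knob turn only when lifted over 0.012; turned over 0.6 rad and let go, it rests latched at 0.011
- plunger_knob (a joint): turn of the plunger's knob, rad, counter-clockwise from above; 0 (down in its slot) to 1.3 (stop). Light friction only
- knob_grip (a point): centre of the red bar-shaped plunger knob: 12 mm thick (its own x), 36 mm long (its own y), 18 mm tall, about 115 mm above the bench; rises and turns with the knob. Pinch it across its 12 mm
- dock: grey docking stand fixed to the bench, base 8 mm thick; origin at bench height under the middle of the docked gauge. Plunger axis at x = 0, y = -77 mm. Its jaw lies over and under the gauge's flange (2 mm play each way), closed behind (+x), open to the front: draw the gauge out level along the stand's -x; it is free to lift after 35 mm
- gauge: bridge height gauge, loose, 0.4 to 0.55 kg: two blue legs (44 mm along x, 12 mm thick, 70 mm apart along y) under an aluminium beam (22 mm along x, 94 mm along y, 58 to 78 mm above the leg bottoms). Origin midway between the leg bottoms. A flange 60 to 66 mm up juts out to y = -99 mm. At the start it has the stand's axes
- gauge_grip (a point): middle of the gauge's beam, 68 mm above the leg bottoms, straight above the measuring foot; axes as the gauge. Pinch the beam here across its 22 mm (x), fingertips no lower than the beam's underside 10 mm below this point. The foot's 8 mm rod rises up to 35 mm out of the beam's top here, between the fingers, while a part is under it
- gauge_foot (a joint): height reading, m: brass foot 18 mm across on a vertical slide in the middle of the gauge, pushed down by a spring (0.7 to 1.7 N). 0 = foot level with the leg bottoms; with the legs on the plate astride a part it reads the part's height. Above the beam the rod shows white at its top, and green below that for heights over 37 mm
- foot_tip (a point): centre of the underside of the gauge's brass foot; moves with the foot, level with the leg bottoms while nothing is under it
- plate_top (a point): centre of the top face of the white stone surface plate, 180 mm (x) x 360 mm (y), 20 mm thick, fixed on the bench; axes along its sides, z up. Spacers stand on its far half (15 to 55 mm beyond the centre); the near half is free
- spacer_a_mid (a point): centre (half-way up) of the shortest turned aluminium spacer, a plain upright cylinder 32 mm across and 26 mm tall with a dark line round its middle; it may be absent
- spacer_b_mid (a point): centre (half-way up) of the second shortest turned aluminium spacer, a plain upright cylinder 32 mm across and 33 mm tall with a dark line round its middle; it may be absent
- spacer_c_mid (a point): centre (half-way up) of the second tallest turned aluminium spacer, a plain upright cylinder 32 mm across and 41 mm tall with a dark line round its middle; it may be absent
- spacer_d_mid (a point): centre (half-way up) of the tallest turned aluminium spacer, a plain upright cylinder 32 mm across and 48 mm tall with a dark line round its middle; it may be absent
- green_tray: green tray for spacers that pass: loose open tray, 110 mm (x) x 170 mm (y) x 28 mm outside, walls and floor 4 mm; origin under its centre
- red_tray: red tray for spacers that are too low: loose open tray, 110 mm (x) x 170 mm (y) x 28 mm outside, walls and floor 4 mm; origin under its centre
- wrench_2: small combination wrench 159 mm long, lying on the bench; bystander, leave alone; origin under its centre
- tape_measure: yellow tape measure, 35 x 80 x 69 mm, lying on the bench; bystander, leave alone; origin under its centre
Things that resemble listed ones, but are neither listed nor needed, are in the scene too. Leave any yellow look-alike of the part that bears spacer_c_mid alone.

How it is judged:
On the way, in this order (a step that is already met when the one before it is completed fails the run):
1. the plunger is pulled up and twisted so that it is latched open, the gauge still in its stand (value of joint plunger above 0.0085 m and value of joint plunger_knob above 0.6 rad and horizontal distance between gauge and dock below 0.02 m), for 0.3 s.
2. the gauge is out of its stand (horizontal distance between gauge and dock above 0.08 m), for 0.1 s.
3. the gauge stands on the plate over the 26 mm spacer and reads its height (z of foot_tip in the frame of spacer_a_mid between 0.01 and 0.016 m and z of gauge_grip in the frame of spacer_a_mid between 0.051 and 0.059 m and horizontal distance between gauge_grip and spacer_a_mid below 0.011 m and angle between the z axis of gauge_grip and the z axis of spacer_a_mid, either way round below 0.08 rad and z of spacer_a_mid in the frame of plate_top between 0.009 and 0.017 m and angle between spacer_a_mid's own z axis and vertical below 0.12 rad), for 0.5 s.
4. the gauge stands on the plate over the 33 mm spacer and reads its height (z of foot_tip in the frame of spacer_b_mid between 0.0135 and 0.0195 m and z of gauge_grip in the frame of spacer_b_mid between 0.0475 and 0.0555 m and horizontal distance between gauge_grip and spacer_b_mid below 0.011 m and angle between the z axis of gauge_grip and the z axis of spacer_b_mid, either way round below 0.08 rad and z of spacer_b_mid in the frame of plate_top between 0.0125 and 0.0205 m and angle between spacer_b_mid's own z axis and vertical below 0.12 rad), for 0.5 s.
5. the gauge stands on the plate over the 41 mm spacer and reads its height (z of foot_tip in the frame of spacer_c_mid between 0.0175 and 0.0235 m and z of gauge_grip in the frame of spacer_c_mid between 0.0435 and 0.0515 m and horizontal distance between gauge_grip and spacer_c_mid below 0.011 m and angle between the z axis of gauge_grip and the z axis of spacer_c_mid, either way round below 0.08 rad and z of spacer_c_mid in the frame of plate_top between 0.0165 and 0.0245 m and angle between spacer_c_mid's own z axis and vertical below 0.12 rad), for 0.5 s.
6. the gauge stands on the plate over the 48 mm spacer and reads its height (z of foot_tip in the frame of spacer_d_mid between 0.021 and 0.027 m and z of gauge_grip in the frame of spacer_d_mid between 0.04 and 0.048 m and horizontal distance between gauge_grip and spacer_d_mid below 0.011 m and angle between the z axis of gauge_grip and the z axis of spacer_d_mid, either way round below 0.08 rad and z of spacer_d_mid in the frame of plate_top between 0.02 and 0.028 m and angle between spacer_d_mid's own z axis and vertical below 0.12 rad), for 0.5 s.
At the end, for the whole second after the job is handed in: Spacers of 26 and 33 mm stand upright (within 0.15 rad) on the floor of the red tray, those of 41 and 48 mm on that of the green tray; the gauge stands at rest upright on the plate with its foot down (reading under 5 mm); the plunger is still latched open (lift over 8.5 mm, turned over 0.6 rad) (value of joint plunger above 0.0085 m and value of joint plunger_knob above 0.6 rad and x of spacer_a_mid in the frame of red_tray between -0.047 and 0.047 m and y of spacer_a_mid in the frame of red_tray between -0.077 and 0.077 m and z of spacer_a_mid in the frame of red_tray below 0.023 m and angle between each of spacer_a_mid, spacer_b_mid, spacer_c_mid, spacer_d_mid's own z axis and vertical below 0.15 rad and x of spacer_b_mid in the frame of red_tray between -0.047 and 0.047 m and y of spacer_b_mid in the frame of red_tray between -0.077 and 0.077 m and z of spacer_b_mid in the frame of red_tray below 0.0265 m and x of spacer_c_mid in the frame of green_tray between -0.047 and 0.047 m and y of spacer_c_mid in the frame of green_tray between -0.077 and 0.077 m and z of spacer_c_mid in the frame of green_tray below 0.0305 m and x of spacer_d_mid in the frame of green_tray between -0.047 and 0.047 m and y of spacer_d_mid in the frame of green_tray between -0.077 and 0.077 m and z of spacer_d_mid in the frame of green_tray below 0.034 m and linear speed of gauge below 0.02 m/s and x of gauge_grip in the frame of plate_top between -0.085 and 0.085 m and y of gauge_grip in the frame of plate_top between -0.175 and 0.175 m and z of gauge_grip in the frame of plate_top between 0.062 and 0.073 m and angle between gauge_grip's own z axis and vertical below 0.08 rad and value of joint gauge_foot below 0.005 m); the robot touches nothing.
It fails at once if a spacer is tipped over (angle between any of spacer_a_mid, spacer_b_mid, spacer_c_mid, spacer_d_mid's own z axis and vertical above 0.8 rad).
It fails at once if the gauge is tipped over (angle between gauge_grip's own z axis and vertical above 0.8 rad).
It fails at once if the small wrench or the tape measure is moved by more than 30 mm (distance of any of wrench_2, tape_measure from where it was at the start of the episode above 0.03 m).
Of spacer_a, spacer_b, spacer_c, spacer_d only 3 to 4 are there at a start; the rules pass over those that are not, and their reading is None.
At some moment in a run one of green_tray, red_tray may be knocked a few centimetres aside while the robot is not near it.
It also fails if it takes over 200 s, if anything falls off the work surface, if the arm or the gripper's body presses on something with over 40 N, if the wrist force passes 120 N, or if a joint passes its speed limit or range.

ROBOT

A 7-joint arm with a two-finger parallel gripper is mounted at the origin on a cart in front of the work surface, level with it; the furniture and walls round the work are solid. World frame = base frame: x ahead of the robot, y to its left, z up, the work surface at z = 0. Lengths are in m, angles in rad, forces in N, time in s.
With the tool pointing down it reaches from about 0.425 to 0.8 m from the base axis. Payload 8.3 kg.
Tool frame: the origin (TCP) lies on the centre line of the jaws, within the pads' length; the fingertips stand 19 mm ahead of it and the grasp point (between the pads) is the TCP (finger_overhang is the distance from the TCP to the fingertips, in m); y points along the fingers, x is the direction in which the jaws open and shut, and the axes are right-handed (so a half turn about y gives the same grasp; the last joint's range is limited). The gripper opens to 85 mm and grips with 20 to 120 N. Pads are 22 mm wide; open, the fingers measure 114 mm over their backs; the gripper's body (76 mm by 85 mm) begins 54 mm behind the grasp point. The pads swing forward as they close: fully open they stand 13 mm farther back than shut.
Start: joints at [-1.181, 0.383, 0.016, 1.37, -0.006, 1.388, -0.046], TCP at [0.273, 0.562, 0.25] pointing down, gripper open.
Joint ranges: [-2.95, 2.95], [-0.25, 2.06], [-1.52, 1.56], [0.18, 2.33], [-1.44, 4.58], [0.02, 2.06], [-3.01, 3.01]. Speed limits (rad/s): [2.39, 2.39, 3.01, 3.01, 3.14, 3.14, 3.14].

INTERFACE

Orientations are given as a rotation vector (axis times angle).
In Python, from workcell import state, capture, close_job, finger_overhang gives the robot as it stands.
- The arm moves only by the tool arm_command, never from a script. Its argument "targets" is a list of rows, each a list of 3 entries, a list of its own where there are three numbers: the finger opening in mm, from 0 to 85.4, then the shift along the tool's x, y, z in mm, then the turn, a rotation vector about the tool's x, y, z in degrees. In form: [[hand, [tx, ty, tz], [wx, wy, wz]], ...]. A call has exactly 8 rows; each row is the pose to reach, as a shift and turn from the pose measured when the call began, along the tool's axes at that moment; what a row does not reach only later rows make up. A row lasts 1/12 s, in which the tool goes at most 41.7 mm and 7.16 degrees, less where a joint would pass 70% of its speed; a pose out of reach is approached as far as the arm can. A call with a gripper value outside its range is refused whole. The fingers move at their own pace and stop on an object; "newtons" is the grip in N (left out, the last holds). Time passes only in rows, so rows that repeat a pose let the fingers close, or fill a call up. It gives the time, the measured TCP pose, the force and the opening at its end, in the units of the state.
- state(): the state, without advancing time (a new reading comes with each control period).
- capture(name): name is "scene" or "top" or "wrist"; returns a dict with "image" (400x640x3 uint8, blue, green, red), "mtx" (3x3 intrinsics, pixels), "k1" (the pictures are not rectified: a ray, as slopes to the right and down, at radius r is drawn at 1 + k1 r^2 times it, then the intrinsics apply), "rvec" (rotation vector, rad) and "tvec" (3), from world to camera coordinates, as OpenCV has them. Camera axes: x right, y down, z forward; pixel columns grow to the right and rows downward; lengths in m; the calibration is good to about 2 mm. A picture is of the moment at which its call begins. There is no depth.
- close_job(): hands the job in, once; it reports no verdict.
The state is a dict: "time_s": time; "qpos": joint angles; "joint_velocities": joint speeds; "joint_torque": joint torques, N m; "eef_pos": TCP position; "tool_rot": TCP orientation; "force": force on the tool from outside, world axes, zero at the start; "torque": the same for the moment, N m; "width": opening from 0.0 (shut) to 1.0 (fully open).
Only numpy, scipy, OpenCV 4.12 (cv2) and the standard library are available. Lean on these libraries where they do the work, as an engineer would, in place of code of your own. Each camera call takes 0.05 s, during which the arm holds its last target.

## Working session

There is one attempt and no reset: what is moved stays moved. The work goes in short steps, Python scripts to look and compute and a tool call to move; the robot and the scene stay as the last step left them, time stands still between calls to the robot, and variables do not carry over. Pictures are saved under pics/ and viewed, and the job is handed in when it is done.

Besides the shell and the picture viewer there is one more tool, called after "Emit:" as name(argument=value, ...) on one line, values as JSON. arm_command: Moves the arm, as the interface text tells. Its arguments: {"type":"object","properties":{"targets":{"type":"array","items":{"type":"array"}},"newtons":{"type":"number"}},"required":["targets"]}

```bash
ls; mkdir -p pics; python3 - <<'E'
from workcell import state, capture, finger_overhang
import cv2, numpy as np
s=state(); print(s, finger_overhang)
for n in ["scene","top","wrist"]:
    c=capture(n); cv2.imwrite(f"pics/{n}0.png",c["image"]); print(n,c["mtx"],c["k1"],c["rvec"],c["tvec"])
E
```

```text
pics
{'time_s': 0.0, 'qpos': array([-1.18091052,  0.38423501,  0.01640784,  1.37120236, -0.00630874,
        1.38821869, -0.0464912 ]), 'joint_velocities': array([-0.0001329 , -0.00144848, -0.00033099, -0.00170041, -0.00178855,
       -0.00075848, -0.00086993]), 'joint_torque': array([-1.93073170e-04, -6.27592492e+01,  8.43848996e-01, -3.71838713e+01,
        1.62585889e-02,  1.36795244e-02, -9.82507345e-06]), 'eef_pos': array([0.27318848, 0.56158559, 0.24925925]), 'tool_rot': array([-1.3911364 , -0.86833657,  0.87109875]), 'force': array([ 0.35284974, -0.05197122, -0.12263204]), 'torque': array([-0.00626007,  0.00536704, -0.02849288]), 'width': 1.0005990126334814} 0.019
scene [[391.238544     0.         316.42782663]
 [  0.         391.238544   204.97926183]
 [  0.           0.           1.        ]] -0.05416276686948215 [ 1.00181404 -2.19776031  1.22389408] [0.31460108 0.32198587 0.63611692]
top [[375.57011917   0.         318.65824219]
 [  0.         375.57011917 198.44301723]
 [  0.           0.           1.        ]] -0.06612084346249596 [ 2.2257429  -2.17644915  0.07684324] [-0.05790203  0.54487377  1.25124052]
wrist [[345.66741528   0.         320.04157102]
 [  0.         345.66741528 201.57761933]
 [  0.           0.           1.        ]] -0.0012948719218556747 [-2.46139762 -1.53957508 -0.20791751] [-0.62350642 -0.03373123  0.37781235]
```

View pics/scene0.png

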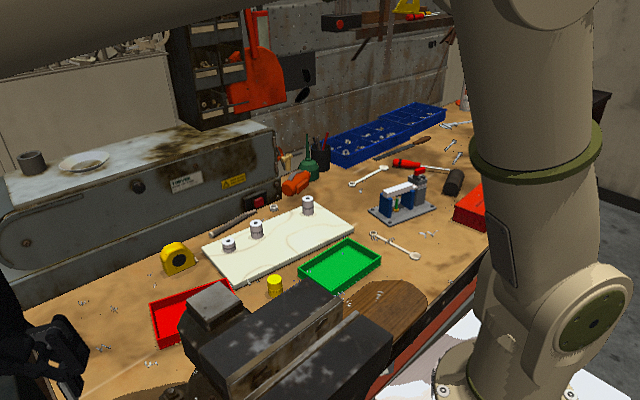

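View pics/top0.png

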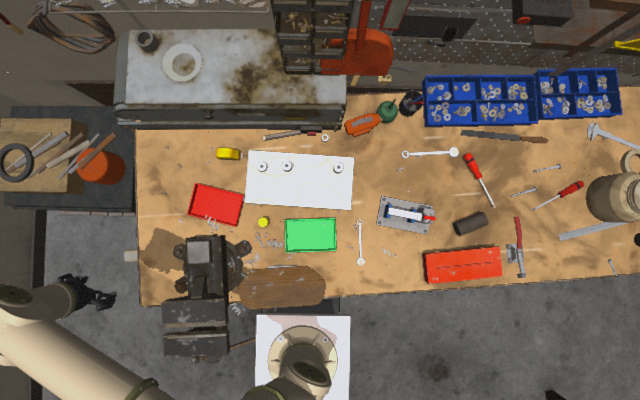

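View pics/wrist0.png

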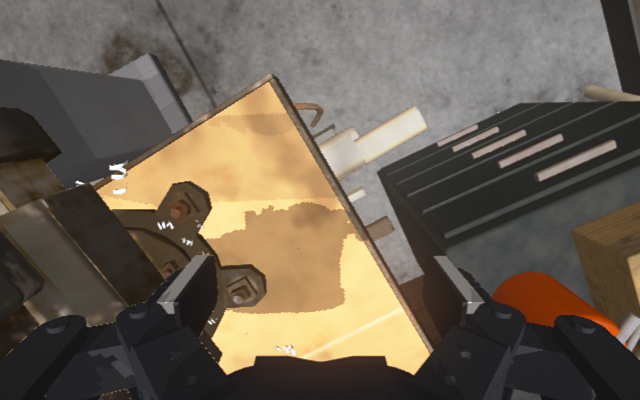

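```bash
cat > h.py <<'E'
import numpy as np, cv2
from scipy.spatial.transform import Rotation as R
from workcell import state, capture
def px2w(c,uv,z):
    uv=np.array(uv,float).reshape(-1,2)
    d=np.array([c["k1"],0,0,0,0.])
    n=cv2.undistortPoints(uv.reshape(-1,1,2),c["mtx"],d).reshape(-1,2)
    Rm=cv2.Rodrigues(np.asarray(c["rvec"],float))[0]; t=np.asarray(c["tvec"],float).ravel()
    o=-Rm.T@t
    r=np.c_[n,np.ones(len(n))]@Rm
    return o+r*((z-o[2])/r[:,2])[:,None]
def w2px(c,P):
    return cv2.projectPoints(np.array(P,float).reshape(-1,1,3),np.asarray(c["rvec"],float),np.asarray(c["tvec"],float),c["mtx"],np.array([c["k1"],0,0,0,0.]))[0].reshape(-1,2)
def crop(c,name,u0,v0,u1,v1,s):
    im=c["image"][v0:v1,u0:u1]
    cv2.imwrite("pics/"+name,cv2.resize(im,None,fx=s,fy=s,interpolation=cv2.INTER_CUBIC))
E
python3 - <<'E'
from h import *
c=capture("top"); crop(c,"t1.png",180,130,460,290,2.8)
for uv,z in [((430,217),.115),((404,213),.08),((262,165),.05),((287,165),.05),((339,167),.05),((263,222),.03),((247,151),.02),((354,157),.02),((351,209),.02),((245,205),.02)]: print(uv,px2w(c,uv,z).round(3))
c=capture("scene"); crop(c,"s1.png",200,170,460,310,3)
E
```

```text
(430, 217) [[ 0.49  -0.394  0.115]]
(404, 213) [[ 0.502 -0.32   0.08 ]]
(262, 165) [[0.65  0.144 0.05 ]]
(287, 165) [[0.652 0.062 0.05 ]]
(339, 167) [[ 0.65 -0.11  0.05]]
(263, 222) [[0.463 0.138 0.03 ]]
(247, 151) [[0.701 0.2   0.02 ]]
(354, 157) [[ 0.689 -0.162  0.02 ]]
(351, 209) [[ 0.513 -0.155  0.02 ]]
(245, 205) [[0.518 0.201 0.02 ]]
```

View pics/t1.png

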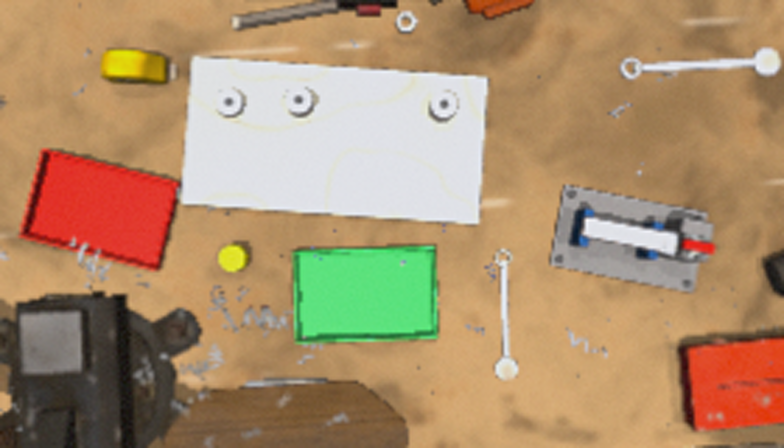

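View pics/s1.png

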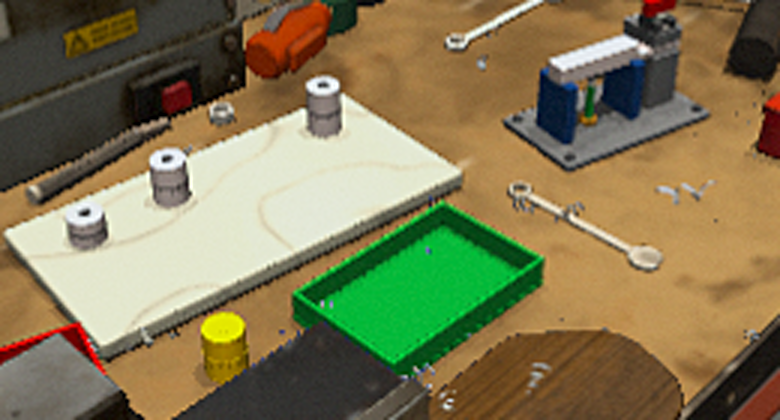

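```bash
cat >> h.py <<'E'
def tool(s=None):
    s=s or state()
    return np.array(s["eef_pos"]), R.from_rotvec(s["tool_rot"])
def Rdown(yaw):  # tool x at yaw (rad) in world, tool y down
    x=np.array([np.cos(yaw),np.sin(yaw),0]); y=np.array([0,0,-1.]); z=np.cross(x,y)
    return R.from_matrix(np.c_[x,y,z])
def plan(p,yaw_deg,label="",half=True):
    p0,R0=tool(); best=None
    for k in ([0,180] if half else [0]):
        w=(R0.inv()*Rdown(np.radians(yaw_deg+k))).as_rotvec(degrees=True)
        if best is None or np.linalg.norm(w)<np.linalg.norm(best): best=w
    print(label,"shift",(R0.inv().apply(np.array(p)-p0)*1000).round(1),"turn",best.round(2))
def stat():
    s=state(); p,r=tool(s); m=r.as_matrix()
    print("t",round(s["time_s"],2),"p",p.round(4),"yaw",round(np.degrees(np.arctan2(m[1,0],m[0,0])),2),"ydir",m[:,1].round(3),"F",np.round(s["force"],1),"w",round(s["width"]*85.4,1),"q",np.round(s["qpos"],2))
E
python3 - <<'E'
from h import *
stat()
c=capture("wrist"); Rm=cv2.Rodrigues(c["rvec"])[0]; o=-Rm.T@c["tvec"]
p,r=tool(); print("cam in tool",r.inv().apply(o-p),"axes in tool (cols x,y,z)\n",(r.inv().as_matrix()@Rm.T).round(3))
plan((0.55,0.3,0.3),-90); plan((0.55,0.3,0.3),0)
E
```

```text
t 0.25 p [0.2733 0.5618 0.2498] yaw 64.06 ydir [-0.    -0.001 -1.   ] F [-0.6 -0.2  0. ] w 85.5 q [-1.18  0.38  0.02  1.37 -0.01  1.39 -0.05]
cam in tool [-0.00059081 -0.12236354  0.06852499] axes in tool (cols x,y,z)
 [[ 1.    -0.    -0.   ]
 [ 0.    -0.268  0.963]
 [-0.    -0.963 -0.268]]
 shift [-114.5  -50.  -363.4] turn [-1.000e-02 -2.594e+01 -4.000e-02]
 shift [-114.5  -50.  -363.4] turn [ 2.000e-02  6.406e+01 -4.000e-02]
```

Emit:
arm_command(targets=[[85,[-15,-10,-45],[0,5,0]],[85,[-30,-20,-90],[0,10,0]],[85,[-45,-30,-135],[0,15,0]],[85,[-60,-35,-180],[0,20,0]],[85,[-75,-40,-225],[0,25,0]],[85,[-88,-45,-270],[0,30,0]],[85,[-100,-50,-310],[0,35,0]],[85,[-114,-50,-350],[0,40,0]]])

```text
time_s: 0.97
eef_pos: [0.5117, 0.3318, 0.2988]
tool_rot: [-1.546, -0.327, 0.326]
force: [0.7, 0.5, 0.2]
width: 0.998
```

```bash
python3 - <<'E'
from h import *
stat()
plan((0.6,0.0,0.3),0); plan((0.49,-0.36,0.3),-9)
E
```

```text
t 0.97 p [0.5117 0.3318 0.2988] yaw 23.84 ydir [ 0.001  0.    -1.   ] F [0.7 0.5 0.2] w 85.2 q [-0.83  0.34  0.28  1.34 -0.09  1.48 -0.14]
 shift [ -53.3   -1.2 -339.2] turn [-1.000e-02  2.384e+01  4.000e-02]
 shift [-299.4   -1.4 -624.1] turn [-1.000e-02  3.284e+01  4.000e-02]
```

Emit:
arm_command(targets=[[85,[-7,-5,-42],[0,3,0]],[85,[-14,-10,-84],[0,6,0]],[85,[-21,-20,-126],[0,9,0]],[85,[-28,-30,-168],[0,12,0]],[85,[-34,-40,-210],[0,15,0]],[85,[-40,-50,-250],[0,18,0]],[85,[-46,-50,-280],[0,21,0]],[85,[-50,-50,-310],[0,24,0]]])

```text
time_s: 1.63
eef_pos: [0.5916, 0.0237, 0.3504]
tool_rot: [-1.571, 0.004, -0.009]
force: [0.8, -0.8, -0.5]
width: 0.997
```

```bash
python3 - <<'E'
from h import *
stat()
c=capture("wrist"); cv2.imwrite("pics/w1.png",c["image"])
plan((0.49,-0.36,0.3),-9)
E
```

```text
t 1.63 p [0.5916 0.0237 0.3504] yaw -0.5 ydir [ 0.003 -0.    -1.   ] F [ 0.8 -0.8 -0.5] w 85.1 q [-0.47  0.3   0.5   1.3  -0.14  1.57  0.01]
 shift [ -94.6   50.9 -378.8] turn [0.2  7.83 0.18]
```

View pics/w1.png

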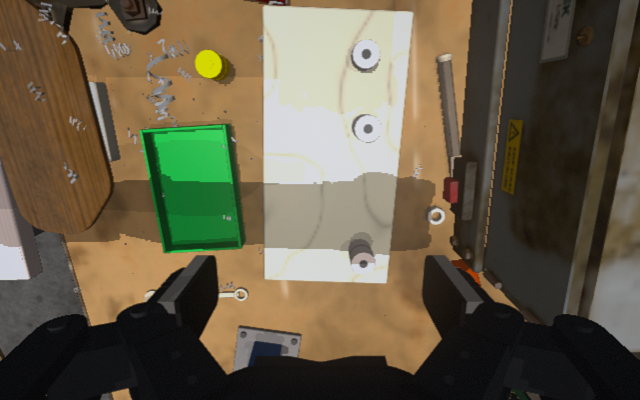

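Emit:
arm_command(targets=[[85,[-10,0,-42],[0,1,0]],[85,[-20,0,-84],[0,2,0]],[85,[-30,0,-126],[0,3,0]],[85,[-40,0,-168],[0,4,0]],[85,[-50,0,-210],[0,5,0]],[85,[-60,0,-250],[0,6,0]],[85,[-70,0,-290],[0,7,0]],[85,[-80,0,-320],[0,8,0]]])

```text
time_s: 2.35
eef_pos: [0.5073, -0.296, 0.3508]
tool_rot: [-1.57, 0.123, -0.128]
force: [0.8, -0.9, 0.3]
width: 0.993
```

```bash
python3 - <<'E'
from h import *
stat()
c=capture("wrist"); cv2.imwrite("pics/w2.png",c["image"])
plan((0.49,-0.39,0.3),-9)
E
```

```text
t 2.35 p [ 0.5073 -0.296   0.3508] yaw -9.16 ydir [ 0.003 -0.004 -1.   ] F [ 0.8 -0.9  0.3] w 84.8 q [-0.04  0.31  0.69  1.32 -0.2   1.57  0.47]
 shift [  3.   51.7 -84.7] turn [ 0.46 -0.94  0.15]
```

View pics/w2.png

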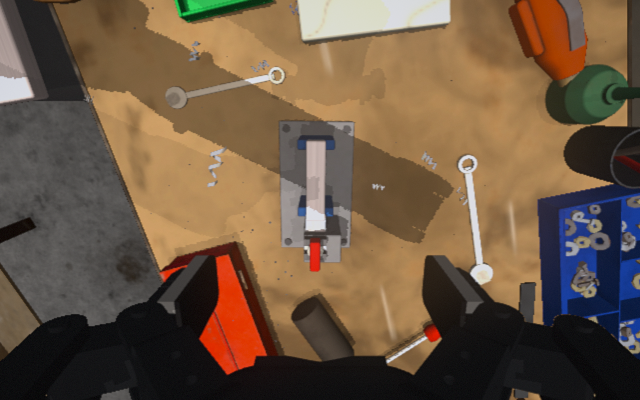

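```bash
python3 - <<'E'
from h import *
c=capture("wrist"); crop(c,"w2c.png",265,110,365,280,3.5)
for n,uv,z in [("knobL",(309,240),.124),("knob far",(316,236),.124),("near",(315,271),.124),("beam top",(316,143),.086),("beam bot",(316,230),.086),("base",(281,121),.008),("base",(354,122),.008)]: print(n,px2w(c,uv,z).round(4))
E
```

```text
knobL [[ 0.4767 -0.3773  0.124 ]]
knob far [[ 0.485 -0.374  0.124]]
near [[ 0.4765 -0.4149  0.124 ]]
beam top [[ 0.5015 -0.28    0.086 ]]
beam bot [[ 0.4834 -0.3813  0.086 ]]
base [[ 0.4593 -0.2523  0.008 ]]
base [[ 0.5534 -0.2701  0.008 ]]
```

View pics/w2c.png

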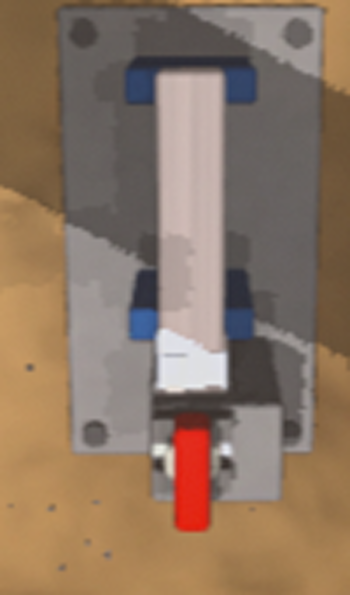

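```bash
python3 - <<'E'
from h import *
c=capture("wrist")
f=lambda x,y:(265+x/3.5,110+y/3.5)
for n,uv,z in [("knob+y",f(192,430),.124),("knob-y",f(192,528),.124),("beam+y",f(191,72),.086),("beam-y",f(192,388),.086),("b L",f(157,230),.086),("b R",f(225,230),.086),("base",f(60,8),.008),("base",f(322,8),.008),("base",f(75,450),.008)]: print(n,px2w(c,uv,z).round(4))
c=capture("top"); crop(c,"t2.png",370,180,450,240,8)
E
```

```text
knob+y [[ 0.4912 -0.3683  0.124 ]]
knob-y [[ 0.4854 -0.4008  0.124 ]]
beam+y [[ 0.5092 -0.2643  0.086 ]]
beam-y [[ 0.4914 -0.3678  0.086 ]]
b L [[ 0.4895 -0.3122  0.086 ]]
b R [[ 0.5114 -0.3161  0.086 ]]
base [[ 0.4644 -0.2387  0.008 ]]
base [[ 0.5605 -0.2555  0.008 ]]
base [[ 0.4348 -0.4127  0.008 ]]
```

View pics/t2.png

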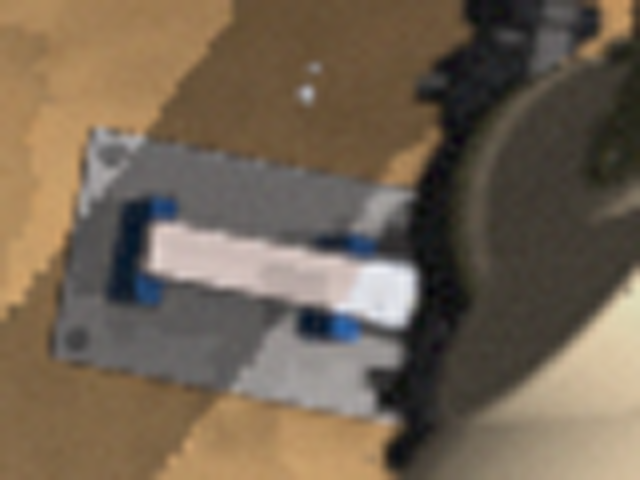

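```bash
python3 - <<'E'
from h import *
plan((0.488,-0.3846,0.20),-9.8)
E
```

```text
shift [ -4.8 151.  -89.9] turn [0.2  0.43 0.19]
```

Emit:
arm_command(targets=[[85,[-1,20,-12],[0.2,0.4,0.2]],[85,[-2,45,-30],[0.2,0.4,0.2]],[85,[-3,75,-50],[0.2,0.4,0.2]],[85,[-4,105,-70],[0.2,0.4,0.2]],[85,[-5,135,-85],[0.2,0.4,0.2]],[85,[-5,151,-90],[0.2,0.4,0.2]],[85,[-5,151,-90],[0.2,0.4,0.2]],[85,[-5,151,-90],[0.2,0.4,0.2]]])

```text
time_s: 3.22
eef_pos: [0.4886, -0.3829, 0.1994]
tool_rot: [-1.565, 0.134, -0.131]
force: [0.2, -0.3, 0.5]
width: 0.993
```

```bash
python3 - <<'E'
from h import *
stat()
c=capture("wrist"); cv2.imwrite("pics/w3.png",c["image"])
E
```

```text
t 3.22 p [ 0.4886 -0.3829  0.1994] yaw -9.65 ydir [-0.002  0.002 -1.   ] F [ 0.2 -0.3  0.5] w 84.8 q [ 0.13  0.46  0.68  1.48 -0.3   1.3   0.67]
```

View pics/w3.png

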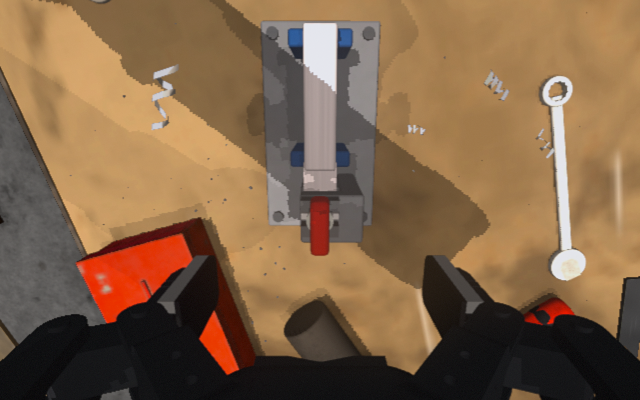

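```bash
python3 - <<'E'
from h import *
c=capture("wrist"); crop(c,"w3c.png",260,150,380,270,5)
E
```

```text
(no output)
```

View pics/w3c.png

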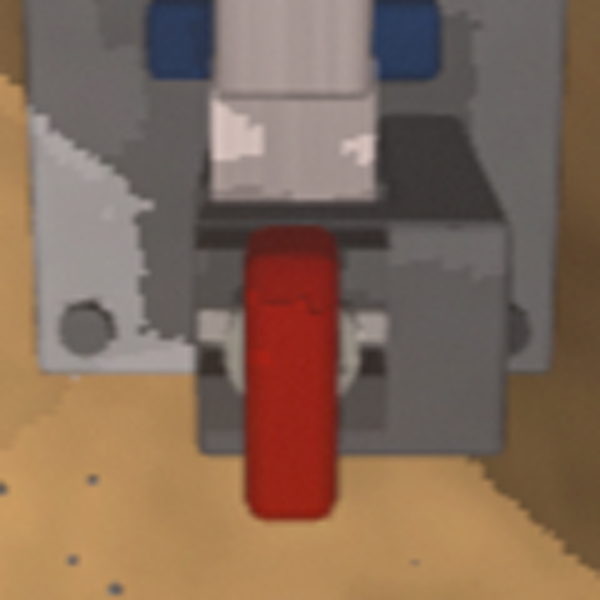

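```bash
python3 - <<'E'
from h import *
c=capture("wrist")
f=lambda x,y:(260+x/5,150+y/5)
for n,uv,z in [("k",f(292,388),.124),("k+y",f(292,252),.124),("k-y",f(292,520),.124),("beam-y",f(292,97),.086),("beam+y",(320,23),.086)]: print(n,px2w(c,uv,z).round(4))
print(w2px(c,[0.488,-.385,.124]))
E
```

```text
k [[ 0.487 -0.388  0.124]]
k+y [[ 0.4899 -0.3709  0.124 ]]
k-y [[ 0.4841 -0.4053  0.124 ]]
beam-y [[ 0.4919 -0.3591  0.086 ]]
beam+y [[ 0.5085 -0.2679  0.086 ]]
[[319.14633798 222.83935198]]
```

```bash
python3 - <<'E'
from h import *
plan((0.487,-0.388,0.122),-10)
E
```

```text
shift [-2.  79.9 -4.6] turn [0.02 0.38 0.16]
```

Emit:
arm_command(targets=[[50,[-2,10,-5],[0,0.4,0.2]],[50,[-2,25,-5],[0,0.4,0.2]],[50,[-2,40,-5],[0,0.4,0.2]],[50,[-2,55,-5],[0,0.4,0.2]],[50,[-2,70,-5],[0,0.4,0.2]],[50,[-2,78,-5],[0,0.4,0.2]],[50,[-2,80,-5],[0,0.4,0.2]],[50,[-2,80,-5],[0,0.4,0.2]]])

```text
time_s: 4.03
eef_pos: [0.487, -0.3883, 0.1219]
tool_rot: [-1.567, 0.138, -0.136]
force: [0.4, -0.7, 0.0]
width: 0.586
```

```bash
python3 - <<'E'
from h import *
stat()
c=capture("wrist"); cv2.imwrite("pics/w4.png",c["image"])
plan((0.487,-0.388,0.122),-10)
E
```

```text
t 4.03 p [ 0.487  -0.3883  0.1219] yaw -10.01 ydir [-0.001 -0.    -1.   ] F [ 0.4 -0.7  0. ] w 50.0 q [ 0.16  0.53  0.65  1.57 -0.34  1.16  0.7 ]
 shift [-0.3  0.6  0.6] turn [ 0.05 -0.02 -0.  ]
```

View pics/w4.png

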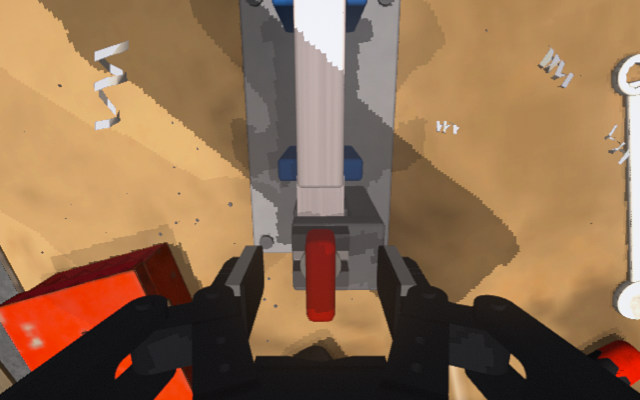

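Knob at (320,275) is centred between the pads (262 and 380). Close on it.

Emit:
arm_command(targets=[[8,[0,0,0],[0,0,0]],[8,[0,0,0],[0,0,0]],[8,[0,0,0],[0,0,0]],[8,[0,0,0],[0,0,0]],[8,[0,0,0],[0,0,0]],[8,[0,0,0],[0,0,0]],[8,[0,0,0],[0,0,0]],[8,[0,0,0],[0,0,0]]], newtons=50)

```text
time_s: 4.75
eef_pos: [0.487, -0.3892, 0.125]
tool_rot: [-1.567, 0.137, -0.139]
force: [-5.8, 4.9, 16.4]
width: 0.119
```

```bash
python3 - <<'E'
from h import *
stat()
E
```

```text
t 4.75 p [ 0.487  -0.3892  0.125 ] yaw -10.05 ydir [ 0.001 -0.001 -1.   ] F [-5.8  4.9 16.4] w 10.1 q [ 0.16  0.53  0.65  1.57 -0.34  1.16  0.7 ]
```

Emit:
arm_command(targets=[[8,[0,-2,0],[0,0,0]],[8,[0,-4,0],[0,0,0]],[8,[0,-6,0],[0,0,0]],[8,[0,-8,0],[0,0,0]],[8,[0,-10,0],[0,0,0]],[8,[0,-12,0],[0,0,0]],[8,[0,-14,0],[0,0,0]],[8,[0,-14,0],[0,0,0]]], newtons=60)

```text
time_s: 5.42
eef_pos: [0.4868, -0.3891, 0.139]
tool_rot: [-1.567, 0.137, -0.138]
force: [-0.2, -0.5, -6.6]
width: 0.119
```

```bash
python3 - <<'E'
from h import *
stat()
c=capture("wrist"); crop(c,"w5.png",240,150,400,350,3)
E
```

```text
t 5.42 p [ 0.4868 -0.3891  0.139 ] yaw -10.05 ydir [ 0.001 -0.001 -1.   ] F [-0.2 -0.5 -6.6] w 10.1 q [ 0.15  0.52  0.66  1.55 -0.33  1.19  0.7 ]
```

View pics/w5.png

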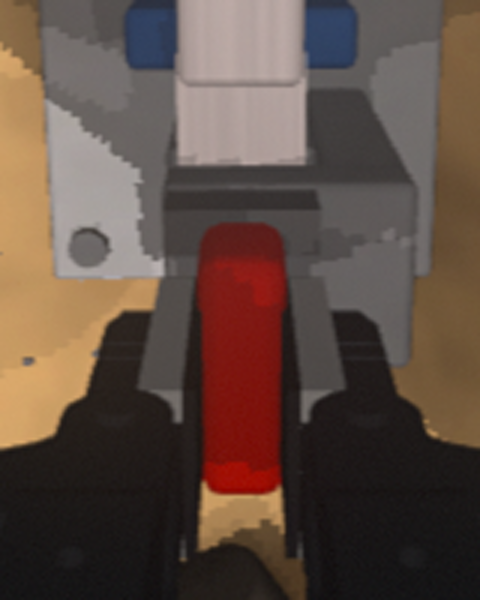

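Emit:
arm_command(targets=[[8,[0,0,0],[0,-7,0]],[8,[0,0,0],[0,-14,0]],[8,[0,0,0],[0,-21,0]],[8,[0,0,0],[0,-28,0]],[8,[0,0,0],[0,-35,0]],[8,[0,0,0],[0,-42,0]],[8,[0,0,0],[0,-49,0]],[8,[0,0,0],[0,-56,0]]])

```text
time_s: 6.13
eef_pos: [0.4874, -0.389, 0.1388]
tool_rot: [-1.479, -0.633, 0.631]
force: [2.3, -0.7, -6.3]
width: 0.119
```

```bash
python3 - <<'E'
from h import *
stat()
s=state(); print(s["torque"])
c=capture("wrist"); cv2.imwrite("pics/w6.png",c["image"])
E
```

```text
t 6.13 p [ 0.4874 -0.389   0.1388] yaw 46.31 ydir [ 0.002 -0.001 -1.   ] F [ 2.3 -0.7 -6.3] w 10.2 q [ 0.29  0.48  0.45  1.54 -0.22  1.17  1.6 ]
[-0.3047582  -0.62216117  0.01059174]
```

View pics/w6.png

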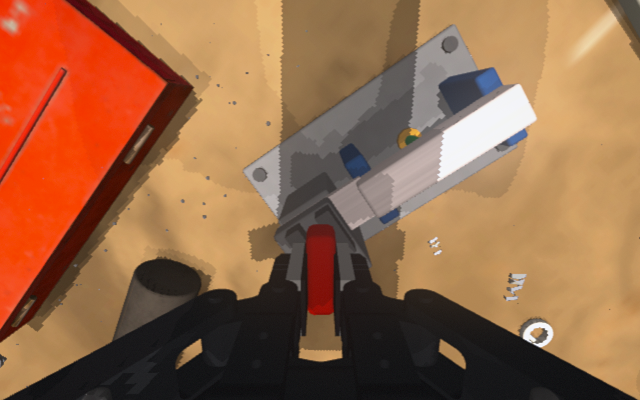

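Emit:
arm_command(targets=[[8,[0,0,0],[0,-5,0]],[8,[0,0,0],[0,-10,0]],[8,[0,0,0],[0,-10,0]],[8,[0,2,0],[0,-10,0]],[8,[0,3,0],[0,-10,0]],[40,[0,3,0],[0,-10,0]],[40,[0,3,0],[0,-10,0]],[40,[0,3,0],[0,-10,0]]])

```text
time_s: 6.85
eef_pos: [0.4876, -0.3894, 0.1366]
tool_rot: [-1.432, -0.773, 0.771]
force: [0.5, 0.2, -0.4]
width: 0.471
```

```bash
python3 - <<'E'
from h import *
stat()
c=capture("wrist"); cv2.imwrite("pics/w7.png",c["image"])
E
```

```text
t 6.85 p [ 0.4876 -0.3894  0.1366] yaw 56.75 ydir [ 0.002 -0.002 -1.   ] F [ 0.5  0.2 -0.4] w 40.2 q [ 0.32  0.48  0.42  1.55 -0.2   1.16  1.76]
```

View pics/w7.png

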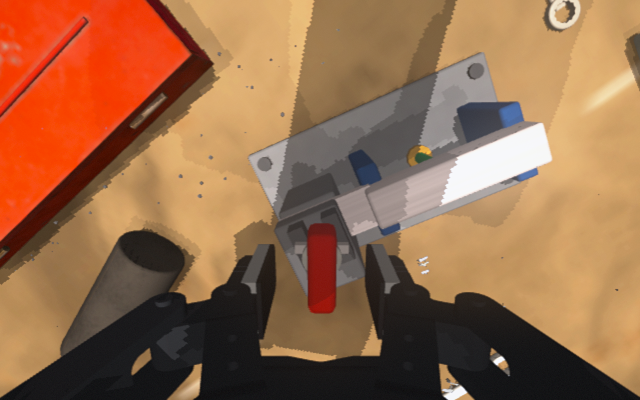

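Emit:
arm_command(targets=[[40,[0,-20,0],[0,0,0]],[40,[0,-45,0],[0,0,0]],[40,[0,-70,0],[0,7,0]],[40,[0,-80,0],[0,14,0]],[40,[0,-80,0],[0,21,0]],[40,[0,-80,0],[0,28,0]],[40,[0,-80,0],[0,35,0]],[40,[0,-80,0],[0,42,0]]])

```text
time_s: 7.57
eef_pos: [0.4873, -0.3894, 0.217]
tool_rot: [-1.564, -0.199, 0.195]
force: [-0.5, -0.1, -0.2]
width: 0.469
```

```bash
python3 - <<'E'
from h import *
stat()
plan((0.5002,-0.3135,0.2),-10)
E
```

```text
t 7.57 p [ 0.4873 -0.3894  0.217 ] yaw 14.38 ydir [ 0.003 -0.002 -1.   ] F [-0.5 -0.1 -0.2] w 40.0 q [ 0.21  0.43  0.57  1.45 -0.24  1.32  1.05]
 shift [31.3 16.8 70.4] turn [ 0.13 24.38  0.17]
```

Emit:
arm_command(targets=[[60,[10,0,20],[0,6,0]],[60,[20,0,40],[0,12,0]],[60,[31,0,60],[0,18,0]],[60,[31,0,70],[0.1,24.4,0.2]],[60,[31,0,70.5],[0.1,24.4,0.2]],[60,[31,0,70.5],[0.1,24.4,0.2]],[60,[31,0,70.5],[0.1,24.4,0.2]],[60,[31,0,70.5],[0.1,24.4,0.2]]])

```text
time_s: 8.23
eef_pos: [0.4993, -0.3148, 0.2171]
tool_rot: [-1.568, 0.137, -0.137]
force: [0.7, -0.4, 0.7]
width: 0.698
```

```bash
python3 - <<'E'
from h import *
stat()
c=capture("wrist"); cv2.imwrite("pics/w8.png",c["image"])
print(w2px(c,[[0.5002,-0.3135,.086],[0.487,-.388,.135]]))
E
```

```text
t 8.23 p [ 0.4993 -0.3148  0.2171] yaw -9.99 ydir [-0.    -0.001 -1.   ] F [ 0.7 -0.4  0.7] w 59.6 q [ 0.02  0.37  0.64  1.55 -0.22  1.3   0.51]
[[322.00710105 195.64223548]
 [322.23168108 321.49498982]]
```

View pics/w8.png

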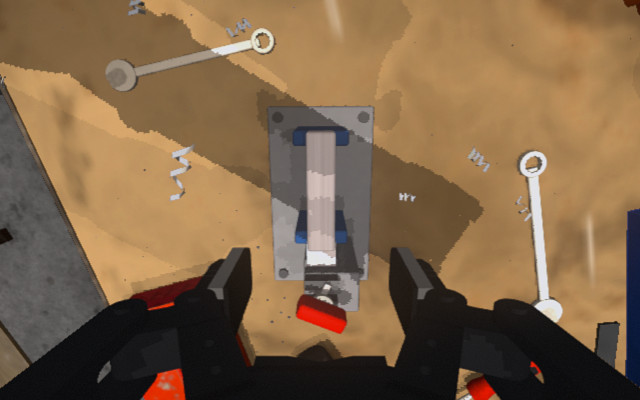

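```bash
python3 - <<'E'
from h import *
c=capture("wrist"); crop(c,"w8c.png",260,100,380,340,2.5)
a=px2w(c,(320.5,131),.086)[0];b=px2w(c,(320.7,250),.086)[0];print(a,b,(a+b)/2,np.linalg.norm(a-b),np.degrees(np.arctan2(a[1]-b[1],a[0]-b[0]))-90)
k=px2w(c,(321.5,314),.135);print(k)
plan((0.5002,-0.3135,0.088),-10)
E
```

```text
[ 0.50744052 -0.26584169  0.086     ] [ 0.4914687  -0.35702647  0.086     ] [ 0.49945461 -0.31143408  0.086     ] 0.09257300740528569 -9.935075209338962
[[ 0.48747614 -0.38203599  0.135     ]]
 shift [  0.7 128.9   1.3] turn [ 0.06 -0.05 -0.02]
```

View pics/w8c.png

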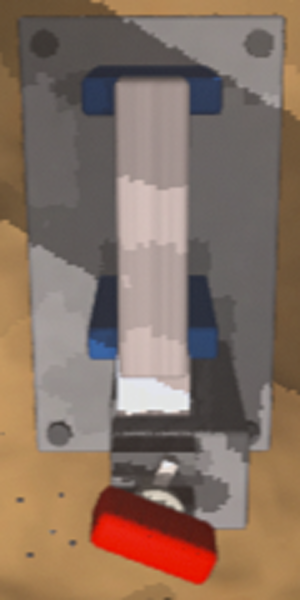

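Emit:
arm_command(targets=[[50,[0,20,1],[0,0,0]],[50,[0,45,2],[0,0,0]],[50,[0,70,2],[0,0,0]],[50,[0,95,2],[0,0,0]],[50,[0,115,2],[0,0,0]],[50,[0,127,2],[0,0,0]],[50,[0,129,2],[0,0,0]],[50,[0,129,2],[0,0,0]]])

```text
time_s: 9.0
eef_pos: [0.4993, -0.3131, 0.0876]
tool_rot: [-1.567, 0.139, -0.137]
force: [0.6, -0.6, 0.1]
width: 0.588
```

```bash
python3 - <<'E'
from h import *
stat()
c=capture("wrist"); cv2.imwrite("pics/w9.png",c["image"])
E
```

```text
t 9.0 p [ 0.4993 -0.3131  0.0876] yaw -10.06 ydir [-0.002 -0.001 -1.   ] F [ 0.6 -0.6  0.1] w 50.2 q [ 0.06  0.49  0.59  1.69 -0.3   1.05  0.57]
```

View pics/w9.png

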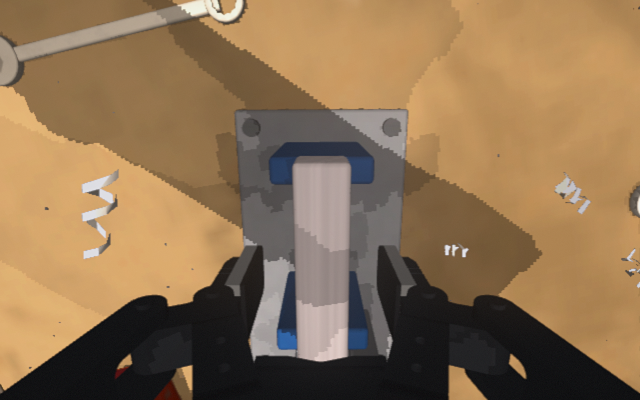

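Emit:
arm_command(targets=[[18,[0,0,0],[0,0,0]],[18,[0,0,0],[0,0,0]],[18,[0,0,0],[0,0,0]],[18,[0,0,0],[0,0,0]],[18,[0,0,0],[0,0,0]],[18,[0,0,0],[0,0,0]],[18,[0,0,0],[0,0,0]],[18,[0,0,0],[0,0,0]]], newtons=40)

```text
time_s: 9.72
eef_pos: [0.5004, -0.3141, 0.0903]
tool_rot: [-1.569, 0.136, -0.14]
force: [-1.4, 0.7, 4.8]
width: 0.243
```

```bash
python3 - <<'E'
from h import *
stat()
c=capture("wrist"); cv2.imwrite("pics/w10.png",c["image"])
a=px2w(c,(321.5,157),.086)[0];print(a, a+0.047*np.array([np.sin(np.radians(-10)),-np.cos(np.radians(10)),0]))
E
```

```text
t 9.72 p [ 0.5004 -0.3141  0.0903] yaw -10.06 ydir [ 0.002 -0.003 -1.   ] F [-1.4  0.7  4.8] w 20.7 q [ 0.06  0.49  0.59  1.69 -0.3   1.05  0.57]
[ 0.50866359 -0.26562393  0.086     ] [ 0.50050212 -0.3119099   0.086     ]
```

View pics/w10.png

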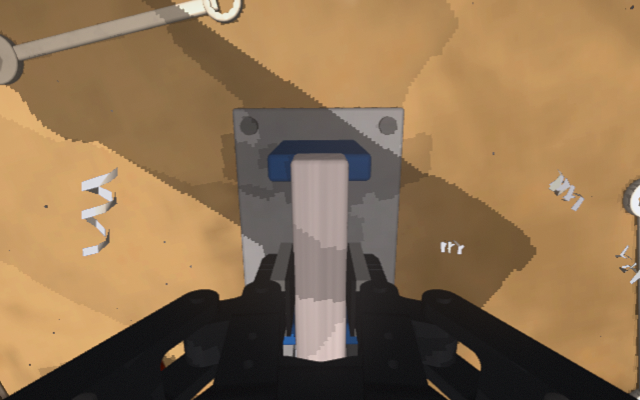

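Emit:
arm_command(targets=[[18,[0,-1.5,0],[0,0,0]],[18,[0,-1.5,0],[0,0,0]],[18,[-5,-1.5,0],[0,0,0]],[18,[-12,-1.5,0],[0,0,0]],[18,[-20,-1.5,0],[0,0,0]],[18,[-30,-1.5,0],[0,0,0]],[18,[-42,-1.5,0],[0,0,0]],[18,[-52,-1.5,0],[0,0,0]]])

```text
time_s: 10.43
eef_pos: [0.4474, -0.3047, 0.0913]
tool_rot: [-1.568, 0.137, -0.139]
force: [0.4, 0.6, -5.2]
width: 0.242
```

```bash
python3 - <<'E'
from h import *
stat()
c=capture("wrist"); cv2.imwrite("pics/w11.png",c["image"])
c=capture("scene"); crop(c,"s11.png",340,140,480,240,5)
E
```

```text
t 10.43 p [ 0.4474 -0.3047  0.0913] yaw -10.1 ydir [ 0.001 -0.002 -1.   ] F [ 0.4  0.6 -5.2] w 20.7 q [ 0.04  0.39  0.62  1.83 -0.26  1.01  0.58]
```

View pics/w11.png

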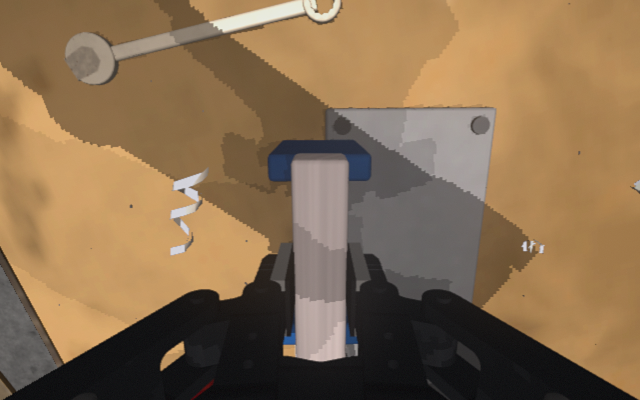

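View pics/s11.png

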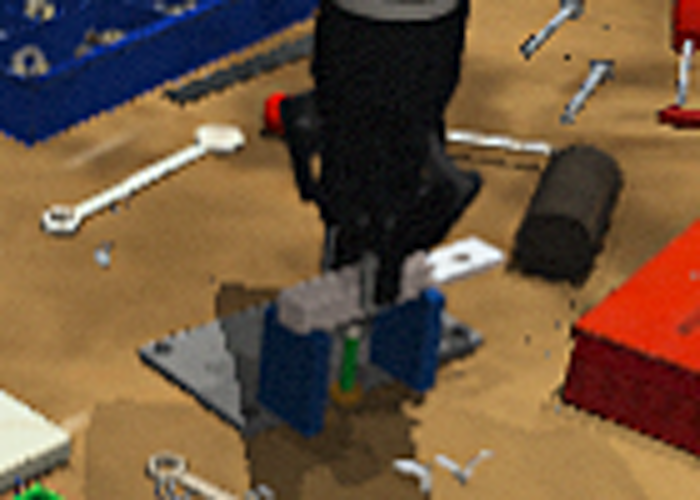

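Emit:
arm_command(targets=[[18,[0,-20,0],[0,0,0]],[18,[0,-50,0],[0,0,0]],[18,[0,-85,0],[0,0,0]],[18,[0,-120,0],[0,0,0]],[18,[10,-150,20],[0,0,0]],[18,[20,-180,50],[0,0,0]],[18,[30,-200,80],[0,0,0]],[18,[40,-220,110],[0,0,0]]])

```text
time_s: 11.2
eef_pos: [0.5061, -0.2023, 0.3135]
tool_rot: [-1.568, 0.138, -0.143]
force: [1.3, -0.3, -6.0]
width: 0.242
```

```bash
python3 - <<'E'
from h import *
stat()
plan((0.6,-0.1,0.33),-2)
plan((0.6,-0.03,0.33),-2)
c=capture("wrist"); cv2.imwrite("pics/w12.png",c["image"])
c=capture("scene"); cv2.imwrite("pics/s12.png",c["image"])
E
```

```text
t 11.2 p [ 0.5061 -0.2023  0.3135] yaw -10.23 ydir [ 0.003 -0.002 -1.   ] F [ 1.3 -0.3 -6. ] w 20.6 q [-0.19  0.2   0.61  1.51 -0.11  1.47  0.24]
 shift [ 74.3 -16.4 117.4] turn [ 0.07 -8.23  0.2 ]
 shift [ 61.9 -16.5 186.3] turn [ 0.07 -8.23  0.2 ]
```

View pics/s12.png

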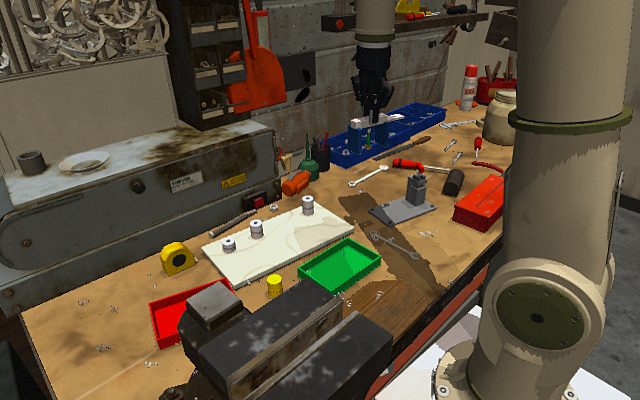

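```bash
python3 - <<'E'
from h import *
c=capture("scene"); crop(c,"s12c.png",360,150,480,240,6)
print(w2px(c,[0.487,-0.388,0.126]))
E
```

```text
[[419.86833931 166.96756528]]
```

View pics/s12c.png

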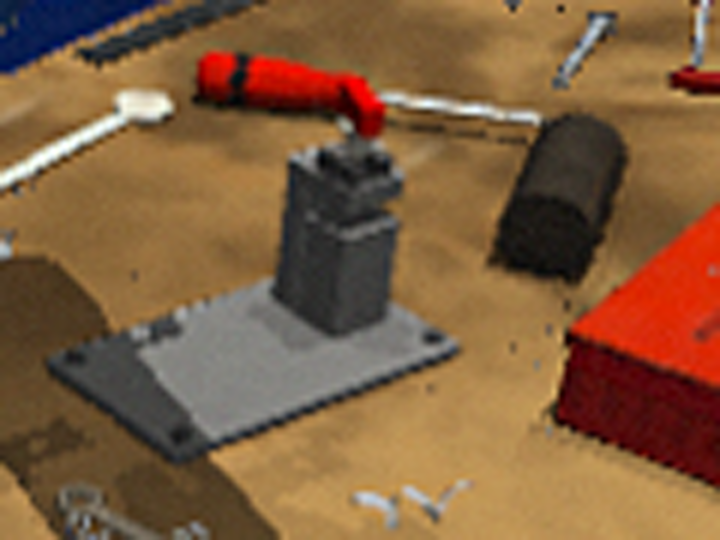

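View pics/w12.png

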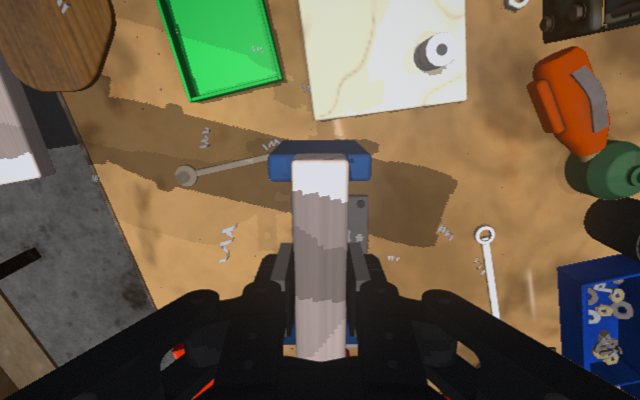

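Emit:
arm_command(targets=[[18,[10,-5,23],[0,-1,0]],[18,[20,-10,46],[0,-2,0]],[18,[30,-15,70],[0,-3,0]],[18,[40,-20,95],[0,-4,0]],[18,[48,-25,120],[0,-5,0]],[18,[56,-30,145],[0,-6,0]],[18,[60,-35,165],[0,-7,0]],[18,[65,-35,170],[0,-8.2,0]]])

```text
time_s: 12.02
eef_pos: [0.6018, -0.0392, 0.3478]
tool_rot: [-1.57, 0.014, -0.02]
force: [0.4, 0.6, -5.3]
width: 0.246
```

```bash
python3 - <<'E'
from h import *
stat()
c=capture("wrist"); cv2.imwrite("pics/w13.png",c["image"])
import pickle; pickle.dump(c,open("w13.pkl","wb"))
E
```

```text
t 12.02 p [ 0.6018 -0.0392  0.3478] yaw -1.24 ydir [ 0.004  0.001 -1.   ] F [ 0.4  0.6 -5.3] w 21.0 q [-0.34  0.33  0.49  1.27 -0.16  1.57  0.11]
```

View pics/w13.png

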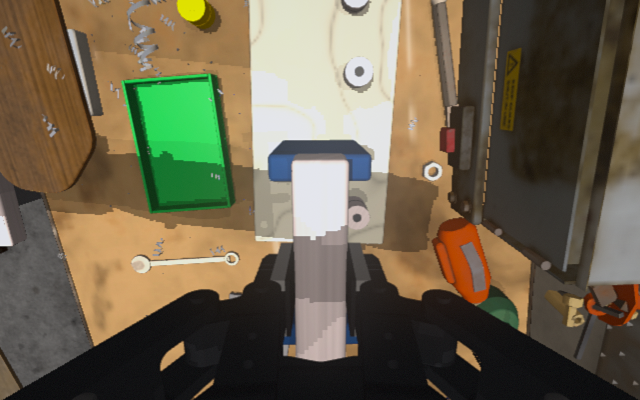

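```bash
python3 - <<'E'
import cv2
def cr(n,o,u0,v0,u1,v1,s):
    im=cv2.imread(n)[v0:v1,u0:u1]; cv2.imwrite("pics/"+o,cv2.resize(im,None,fx=s,fy=s,interpolation=cv2.INTER_CUBIC))
cr("pics/w1.png","w1a.png",330,30,410,150,5)
cr("pics/w1.png","w1b.png",330,220,410,300,5)
cr("pics/scene0.png","s0a.png",215,190,320,260,7)
cr("pics/top0.png","t0a.png",245,150,355,185,7)
E
```

```text
(no output)
```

View pics/w1a.png

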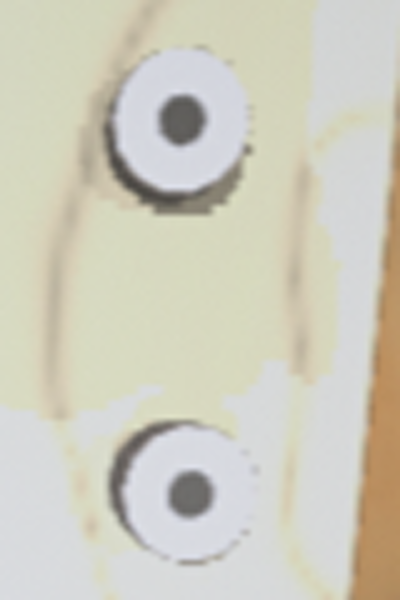

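View pics/w1b.png

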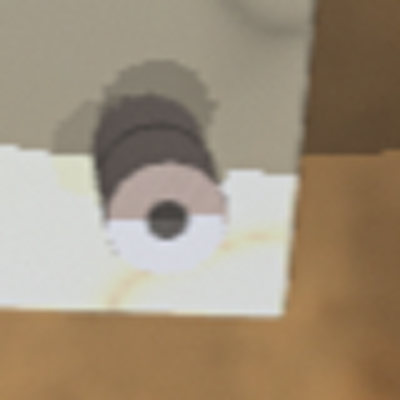

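View pics/s0a.png

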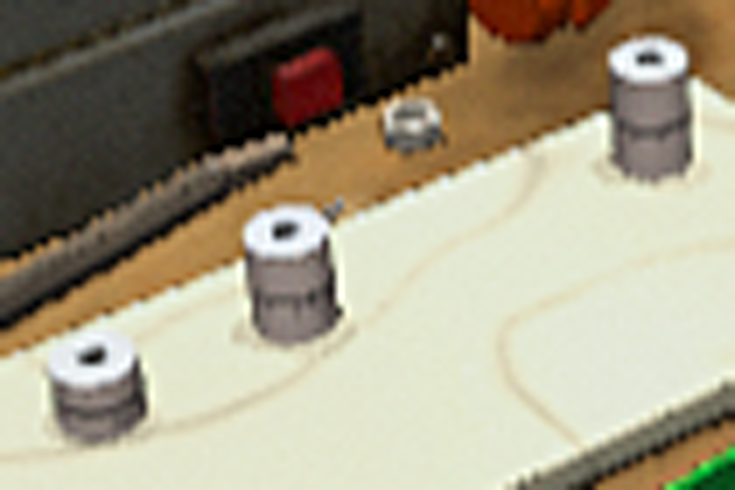

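View pics/t0a.png

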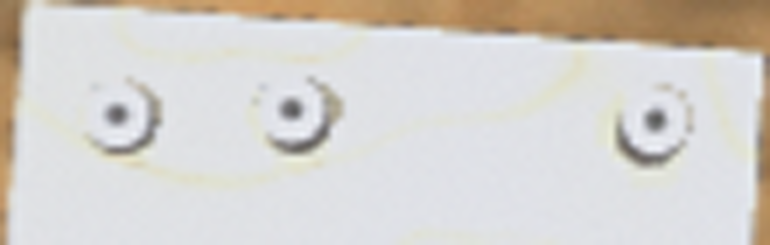

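```bash
cat > tri.py <<'E'
from h import *
from scipy.optimize import least_squares
def wcam(p,rv,c):
    # reconstruct wrist camera for a tool pose, from current capture c and tool
    p0,R0=tool(); Rm=cv2.Rodrigues(c["rvec"])[0]; o=-Rm.T@np.asarray(c["tvec"]).ravel()
    ot=R0.inv().apply(o-p0); Rt=R0.inv().as_matrix()@Rm.T
    R1=R.from_rotvec(rv).as_matrix(); o1=np.array(p)+R1@ot; Rm1=(R1@Rt).T
    d=dict(c); d["rvec"]=cv2.Rodrigues(Rm1)[0].ravel(); d["tvec"]=-Rm1@o1; return d
def tri(obs,x0=(.65,0,.05)):
    f=lambda X: np.concatenate([(w2px(c,X)[0]-np.array(uv)) for c,uv in obs])
    r=least_squares(f,x0); return r.x, r.fun
E
python3 - <<'E'
from tri import *
cw=capture("wrist"); c1=wcam([0.5916,0.0237,0.3504],[-1.571,.004,-.009],cw)
cs=capture("scene"); ct=capture("top")
g=-0.4
W=[(366.4,53.8),(368,128.6),(363.4,264)];S=[(228.3,240.9),(255.9,223),(307.9,198.1)];T=[(261.7,166.3),(286.6,165.6),(338.6,167)]
for w,s,t in zip(W,S,T):
    o=[(c1,np.add(w,g)),(cs,np.add(s,g)),(ct,np.add(t,g))]
    x,f=tri(o); print(x.round(4),"h",round(x[2]-.02,4),f.round(1), tri(o[1:])[0].round(4))
E
```

```text
[0.6461 0.1505 0.047 ] h 0.027 [ 0.   0.6 -0.7 -0.  -1.2  0.4] [0.6483 0.1474 0.0442]
[0.6488 0.0672 0.0602] h 0.0402 [-0.   0.7 -0.7  0.2 -1.2  0.3] [0.6504 0.0639 0.0587]
[ 0.6478 -0.1037  0.0655] h 0.0455 [ 0.1  0.7 -0.6  0.7 -0.8  0.2] [ 0.6484 -0.1063  0.0665]
```

```bash
python3 - <<'E'
from tri import *
import pickle
cw=capture("wrist"); c1=wcam([0.5916,0.0237,0.3504],[-1.571,.004,-.009],cw)
cs=capture("scene"); ct=capture("top")
g=-0.4
W=[(366.4,53.8),(368,128.6),(363.4,264)];S=[(228.3,240.9),(255.9,223),(307.9,198.1)];T=[(261.7,166.3),(286.6,165.6),(338.6,167)]
for w,s,t,z in zip(W,S,T,(.046,.061,.068)):
    print([px2w(c,np.add(u,g),z)[0][:2].round(4) for c,u in ((c1,w),(cs,s),(ct,t))])
crop(cw,"w13a.png",330,50,410,110,6)
E
```

```text
[array([0.6455, 0.1486]), array([0.6462, 0.1487]), array([0.6477, 0.1466])]
[array([0.6477, 0.0656]), array([0.6475, 0.0658]), array([0.6498, 0.0633])]
[array([ 0.6457, -0.1038]), array([ 0.6464, -0.1048]), array([ 0.6483, -0.1062])]
```

View pics/w13a.png

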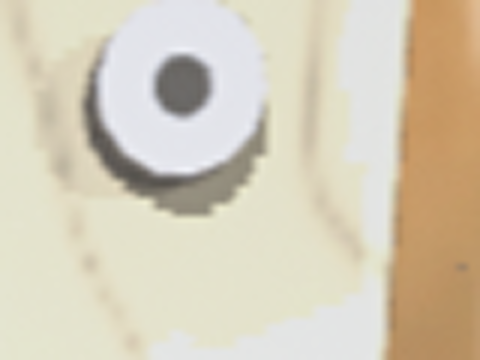

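```bash
python3 - <<'E'
from tri import *
plan((0.646,0.146,0.21),-2)
E
```

```text
shift [ 39.4 137.8 192.8] turn [0.08 0.24 0.23]
```

Emit:
arm_command(targets=[[18,[5,10,25],[0,0,0]],[18,[10,20,55],[0,0,0]],[18,[18,35,90],[0,0,0]],[18,[25,60,125],[0,0,0]],[18,[32,90,160],[0,0,0]],[18,[37,115,183],[0,0,0]],[18,[39,130,192],[0,0,0]],[18,[39.5,138,193],[0,0.2,0.2]]])

```text
time_s: 13.03
eef_pos: [0.6443, 0.15, 0.2057]
tool_rot: [-1.572, 0.027, -0.019]
force: [-0.2, -0.9, -5.9]
width: 0.243
```

```bash
python3 - <<'E'
from tri import *
stat()
c=capture("wrist"); cv2.imwrite("pics/w14.png",c["image"])
c=capture("scene"); crop(c,"s14.png",160,140,300,290,4)
plan((0.646,0.146,0.14),-2)
E
```

```text
t 13.03 p [0.6443 0.15   0.2057] yaw -1.69 ydir [-0.005 -0.001 -1.   ] F [-0.2 -0.9 -5.9] w 20.7 q [-0.54  0.51  0.4   1.33 -0.2   1.34 -0.17]
 shift [ 0.9 67.8  1.1] turn [ 0.2   0.   -0.16]
```

View pics/w14.png

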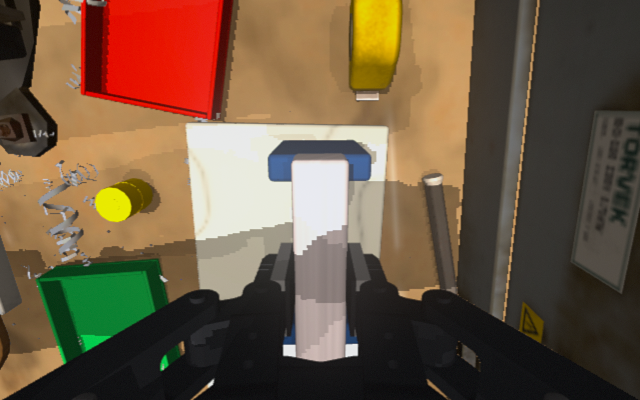

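View pics/s14.png

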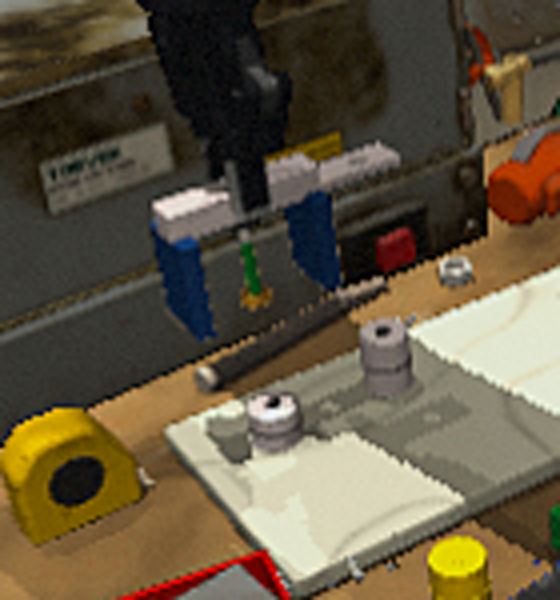

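```bash
python3 - <<'E'
from tri import *
c=capture("scene"); p,_=tool(); print(p)
for dy in(-.003,0,.002,.005): print(dy,(w2px(c,[p+[0,dy,-.0823]])-[160,140])*4)
print((w2px(c,[[.646,.148,.046]])-[160,140])*4)
plan((0.646,0.147,0.150),-2)
crop(c,"s14b.png",190,170,260,260,8)
E
```

```text
[0.64616255 0.14399576 0.20977599]
-0.003 [[263.82381544 285.13263815]]
0 [[259.31998511 286.95550206]]
0.002 [[256.30912698 288.17417866]]
0.005 [[251.78033888 290.00736341]]
[[272.79799032 401.64330757]]
 shift [-0.3 59.8  3.2] turn [ 0.18 -0.09  0.01]
```

View pics/s14b.png

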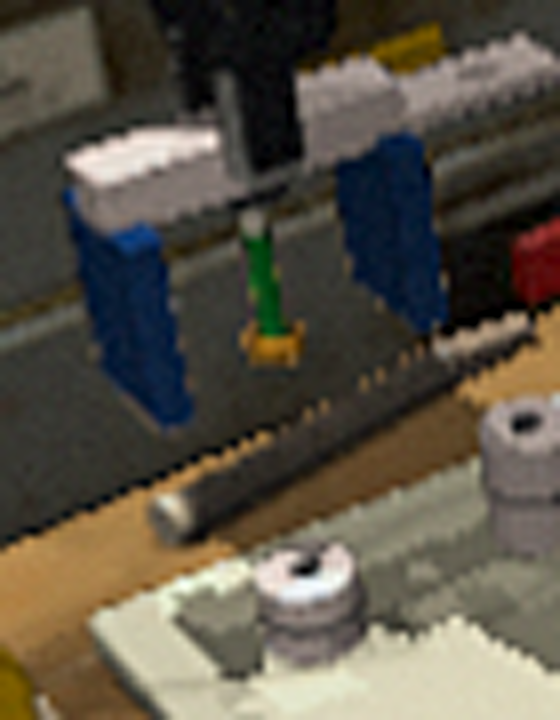

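Emit:
arm_command(targets=[[18,[0,10,1],[0,0,0]],[18,[0,20,2],[0,0,0]],[18,[0,35,3],[0,0,0]],[18,[0,45,3],[0.2,0,0]],[18,[0,55,3],[0.2,0,0]],[18,[0,60,3],[0.2,0,0]],[18,[0,60,3],[0.2,0,0]],[18,[0,60,3],[0.2,0,0]]])

```text
time_s: 13.85
eef_pos: [0.6463, 0.1466, 0.1499]
tool_rot: [-1.57, 0.029, -0.029]
force: [0.7, 0.1, -5.5]
width: 0.248
```

```bash
python3 - <<'E'
from tri import *
stat()
c=capture("scene"); p,_=tool(); print(p)
print((w2px(c,[p+[0,.002,-.0823],p+[0,.002,-.0863]])-[190,170])*8)
print((w2px(c,[[.646,.148,.046]])-[190,170])*8)
crop(c,"s15.png",190,170,260,260,8)
c=capture("top"); crop(c,"t15.png",235,130,315,190,8)
E
```

```text
t 13.85 p [0.6463 0.1466 0.1499] yaw -2.1 ydir [ 0.  0. -1.] F [ 0.7  0.1 -5.5] w 21.1 q [-0.54  0.55  0.39  1.41 -0.21  1.23 -0.16]
[0.64666794 0.14672909 0.15041494]
[[292.17537424 504.38647295]
 [294.04655574 515.14235402]]
[[305.59598063 563.28661514]]
```

View pics/s15.png

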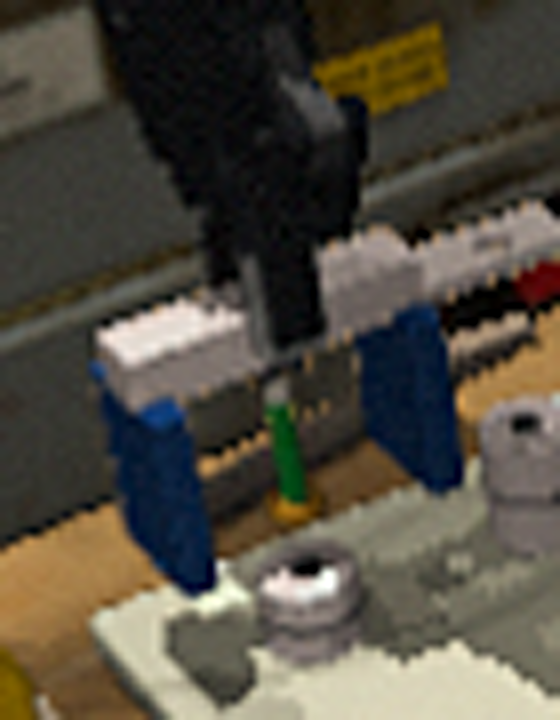

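View pics/t15.png

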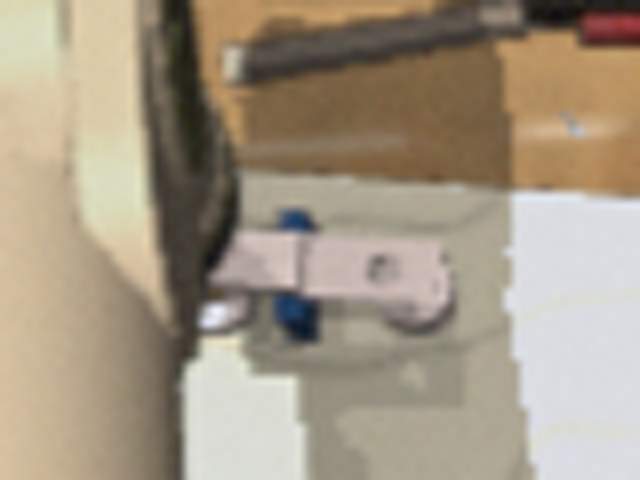

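Emit:
arm_command(targets=[[18,[0,6,0],[0,0,0]],[18,[0,12,0],[0,0,0]],[18,[0,20,0],[0,0,0]],[18,[0,28,0],[0,0,0]],[18,[0,34,0],[0,0,0]],[18,[0,38,0],[0,0,0]],[18,[0,40,0],[0,0,0]],[18,[0,41,0],[0,0,0]]])

```text
time_s: 14.62
eef_pos: [0.6466, 0.1468, 0.1091]
tool_rot: [-1.57, 0.028, -0.029]
force: [-0.4, -0.5, -4.2]
width: 0.241
```

```bash
python3 - <<'E'
from tri import *
stat()
c=capture("scene"); crop(c,"s16.png",190,170,260,260,8)
stat()
E
```

```text
t 14.62 p [0.6466 0.1468 0.1091] yaw -2.09 ydir [ 0.001  0.    -1.   ] F [-0.4 -0.5 -4.2] w 20.6 q [-0.53  0.58  0.38  1.45 -0.23  1.15 -0.15]
t 14.67 p [0.6466 0.1468 0.1093] yaw -2.09 ydir [ 0.001  0.001 -1.   ] F [-0.5  1.  -4. ] w 20.9 q [-0.53  0.58  0.38  1.45 -0.23  1.15 -0.15]
```

View pics/s16.png

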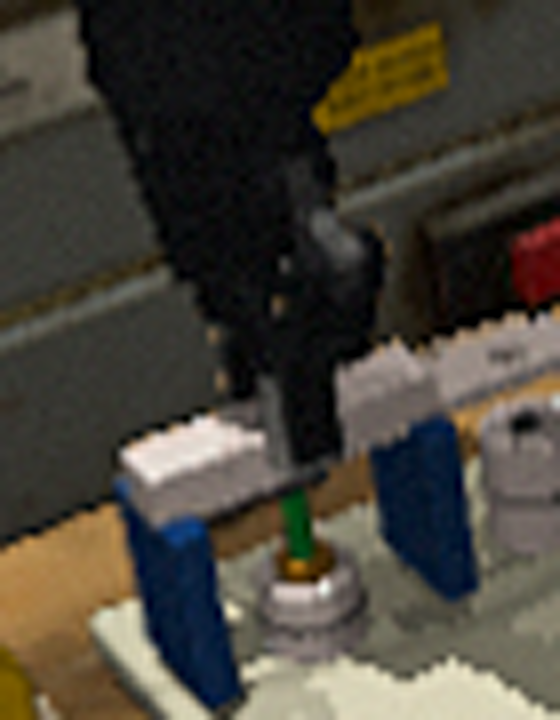

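Emit:
arm_command(targets=[[18,[0,0.5,0],[0,0,0]],[18,[0,1,0],[0,0,0]],[18,[0,1.5,0],[0,0,0]],[18,[0,2,0],[0,0,0]],[18,[0,2.5,0],[0,0,0]],[18,[0,3,0],[0,0,0]],[18,[0,3,0],[0,0,0]],[18,[0,3,0],[0,0,0]]])

```text
time_s: 15.33
eef_pos: [0.6466, 0.1469, 0.1063]
tool_rot: [-1.57, 0.028, -0.029]
force: [-0.7, 0.6, -3.7]
width: 0.245
```

```bash
python3 - <<'E'
from tri import *
stat()
E
```

```text
t 15.33 p [0.6466 0.1469 0.1063] yaw -2.09 ydir [ 0.001  0.001 -1.   ] F [-0.7  0.6 -3.7] w 20.9 q [-0.53  0.58  0.38  1.45 -0.23  1.15 -0.15]
```

Emit:
arm_command(targets=[[18,[0,0.5,0],[0,0,0]],[18,[0,1,0],[0,0,0]],[18,[0,1.5,0],[0,0,0]],[18,[0,2,0],[0,0,0]],[18,[0,2.5,0],[0,0,0]],[18,[0,3,0],[0,0,0]],[18,[0,3,0],[0,0,0]],[18,[0,3,0],[0,0,0]]])

```text
time_s: 16.0
eef_pos: [0.6466, 0.1468, 0.1032]
tool_rot: [-1.57, 0.028, -0.029]
force: [-0.4, -0.4, -3.2]
width: 0.245
```

```bash
python3 - <<'E'
from tri import *
stat()
E
```

```text
t 16.0 p [0.6466 0.1468 0.1032] yaw -2.09 ydir [ 0.001  0.    -1.   ] F [-0.4 -0.4 -3.2] w 20.9 q [-0.53  0.59  0.38  1.45 -0.23  1.14 -0.15]
```

Emit:
arm_command(targets=[[18,[0,0.5,0],[0,0,0]],[18,[0,1,0],[0,0,0]],[18,[0,1.5,0],[0,0,0]],[18,[0,2,0],[0,0,0]],[18,[0,2.5,0],[0,0,0]],[18,[0,2.5,0],[0,0,0]],[18,[0,2.5,0],[0,0,0]],[18,[0,2.5,0],[0,0,0]]])

```text
time_s: 16.67
eef_pos: [0.6468, 0.147, 0.1024]
tool_rot: [-1.569, 0.027, -0.03]
force: [-6.5, -0.7, 8.2]
width: 0.247
```

```bash
python3 - <<'E'
from tri import *
stat()
c=capture("scene"); crop(c,"s17.png",190,170,260,260,8)
E
```

```text
t 16.67 p [0.6468 0.147  0.1024] yaw -2.08 ydir [ 0.002  0.001 -1.   ] F [-6.5 -0.7  8.2] w 21.1 q [-0.53  0.59  0.38  1.46 -0.23  1.14 -0.15]
```

View pics/s17.png

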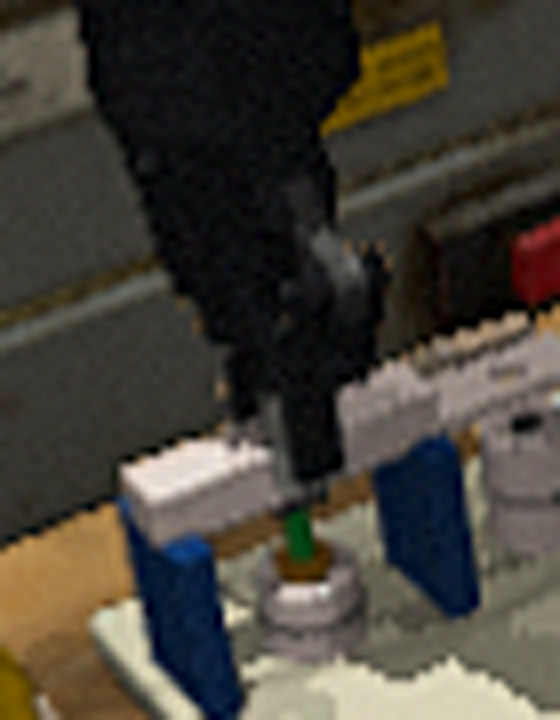

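Emit:
arm_command(targets=[[18,[0,-0.5,0],[0,0,0]],[18,[0,-0.5,0],[0,0,0]],[18,[0,-0.5,0],[0,0,0]],[18,[0,-0.5,0],[0,0,0]],[18,[0,-0.5,0],[0,0,0]],[18,[0,-0.5,0],[0,0,0]],[18,[0,-0.5,0],[0,0,0]],[18,[0,-0.5,0],[0,0,0]]])

```text
time_s: 17.38
eef_pos: [0.6469, 0.147, 0.1028]
tool_rot: [-1.569, 0.027, -0.03]
force: [0.9, 0.1, -3.4]
width: 0.244
```

```bash
python3 - <<'E'
from tri import *
stat()
c=capture("wrist"); cv2.imwrite("pics/w18.png",c["image"])
E
```

```text
t 17.38 p [0.6469 0.147  0.1028] yaw -2.09 ydir [ 0.002  0.001 -1.   ] F [ 0.9  0.1 -3.4] w 20.8 q [-0.53  0.59  0.38  1.46 -0.23  1.14 -0.15]
```

View pics/w18.png

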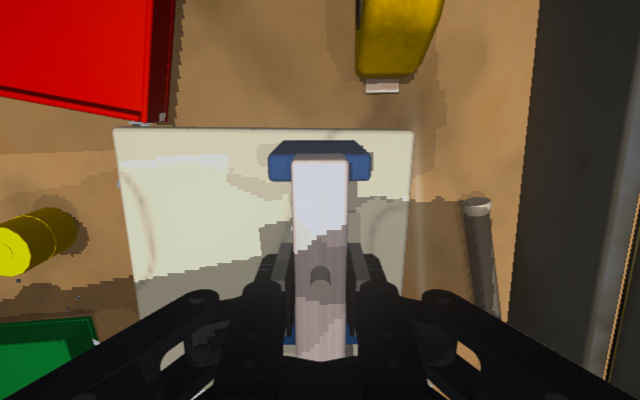

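Emit:
arm_command(targets=[[18,[0,0.6,0],[0,0,0]],[18,[0,0.6,0],[0,0,0]],[18,[0,0.6,0],[0,0,0]],[32,[0,0.6,0],[0,0,0]],[32,[0,0.6,0],[0,0,0]],[32,[0,0.6,0],[0,0,0]],[32,[0,0.6,0],[0,0,0]],[32,[0,0.6,0],[0,0,0]]])

```text
time_s: 18.1
eef_pos: [0.647, 0.147, 0.1024]
tool_rot: [-1.569, 0.027, -0.03]
force: [-0.2, 0.1, -0.0]
width: 0.377
```

Emit:
arm_command(targets=[[32,[0,0,0],[0,0,0]],[32,[0,0,0],[0,0,0]],[32,[0,0,0],[0,0,0]],[32,[0,0,0],[0,0,0]],[32,[0,0,0],[0,0,0]],[32,[0,0,0],[0,0,0]],[32,[0,0,0],[0,0,0]],[32,[0,0,0],[0,0,0]]])

```text
time_s: 18.77
eef_pos: [0.647, 0.1469, 0.1024]
tool_rot: [-1.569, 0.027, -0.03]
force: [-0.1, -0.0, -0.2]
width: 0.378
```

```bash
python3 - <<'E'
from tri import *
stat()
c=capture("wrist"); cv2.imwrite("pics/w19.png",c["image"])
print(w2px(c,[[.646,.148,.046+.068],[.646,.146,.046+.068]]))
c=capture("scene"); crop(c,"s19.png",190,170,260,260,8)
E
```

```text
t 18.77 p [0.647  0.1469 0.1024] yaw -2.09 ydir [ 0.002  0.001 -1.   ] F [-0.1 -0.  -0.2] w 32.3 q [-0.53  0.59  0.38  1.46 -0.23  1.14 -0.15]
[[320.06213415 296.79357893]
 [320.26581237 301.70720716]]
```

View pics/w19.png

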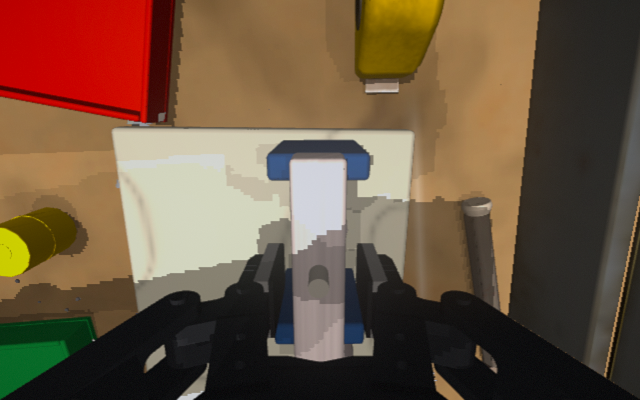

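View pics/s19.png

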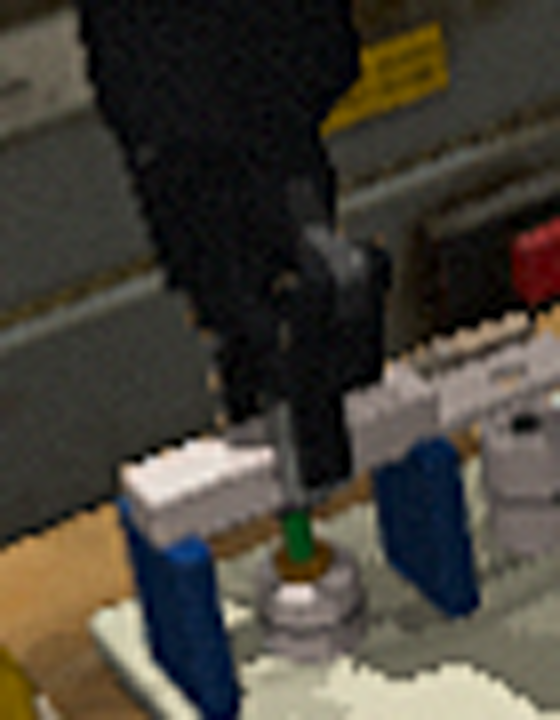

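```bash
python3 - <<'E'
from tri import *
c=capture("wrist"); crop(c,"w19c.png",270,230,370,310,6)
print(px2w(c,(319,272),.124), px2w(c,(318,157),.098))
p,r=tool();print(p)
E
```

```text
[[0.64618272 0.16291745 0.124     ]] [[0.64706708 0.19621203 0.098     ]]
[0.6469903  0.14694577 0.10239218]
```

View pics/w19c.png

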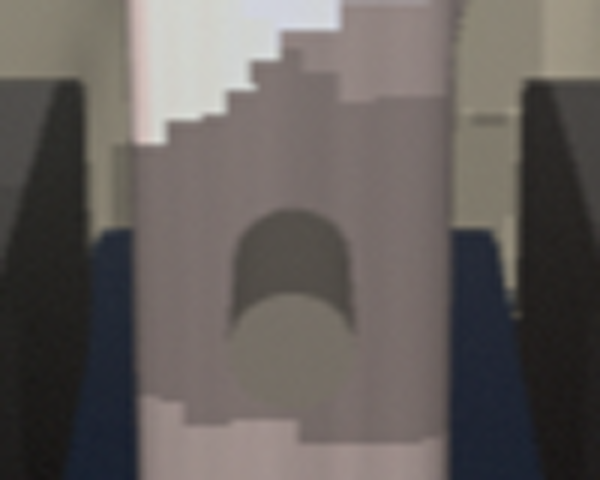

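```bash
python3 - <<'E'
from tri import *
c=capture("wrist")
print(px2w(c,(318.5,288),.111), px2w(c,(318.5,288),.115))
E
```

```text
[[0.64550486 0.14985481 0.111     ]] [[0.64559708 0.15211441 0.115     ]]
```

Emit:
arm_command(targets=[[18,[0,0,0],[0,0,0]],[18,[0,0,0],[0,0,0]],[18,[0,0,0],[0,0,0]],[18,[0,0,0],[0,0,0]],[18,[0,0,0],[0,0,0]],[18,[0,0,0],[0,0,0]],[18,[0,0,0],[0,0,0]],[18,[0,-2,0],[0,0,0]]], newtons=40)

```text
time_s: 19.63
eef_pos: [0.6467, 0.1469, 0.1037]
tool_rot: [-1.57, 0.028, -0.03]
force: [1.6, 0.0, -3.9]
width: 0.243
```

Emit:
arm_command(targets=[[18,[0,-6,0],[0,0,0]],[18,[0,-14,0],[0,0,0]],[18,[0,-25,0],[0,0,0]],[18,[0,-40,0],[0,0,0]],[18,[0,-55,0],[0,0,0]],[18,[0,-68,0],[0,0,0]],[18,[0,-75,0],[0,0,0]],[18,[0,-75,0],[0,0,0]]])

```text
time_s: 20.3
eef_pos: [0.6477, 0.1469, 0.1813]
tool_rot: [-1.568, 0.025, -0.033]
force: [0.4, 0.1, -4.2]
width: 0.243
```

```bash
python3 - <<'E'
from tri import *
stat()
c=capture("scene"); crop(c,"s20.png",170,150,270,260,7)
plan((.648,.0625,.176),-2)
E
```

```text
t 20.3 p [0.6477 0.1469 0.1813] yaw -2.1 ydir [ 0.005  0.002 -1.   ] F [ 0.4  0.1 -4.2] w 20.8 q [-0.54  0.52  0.4   1.37 -0.2   1.29 -0.17]
 shift [  4.    3.6 -84.3] turn [-0.1  -0.09  0.17]
```

View pics/s20.png

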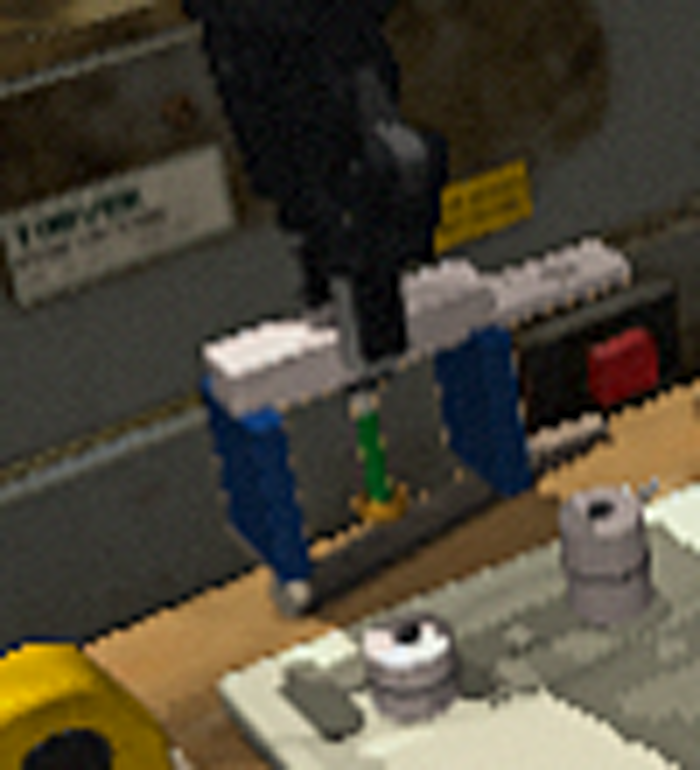

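Emit:
arm_command(targets=[[18,[1,0,-15],[0,0,0]],[18,[2,0,-35],[0,0,0]],[18,[3,1,-55],[0,0,0]],[18,[4,4,-72],[0,0,0.2]],[18,[4,10,-82],[0,0,0.2]],[18,[4,20,-84],[0,0,0.2]],[18,[4,28,-84.5],[0,0,0.2]],[18,[4,30,-84.5],[0,0,0.2]]])

```text
time_s: 21.02
eef_pos: [0.6466, 0.0638, 0.1465]
tool_rot: [-1.569, 0.031, -0.024]
force: [-1.0, 0.5, -5.3]
width: 0.244
```

```bash
python3 - <<'E'
from tri import *
stat()
plan((.648,.0625,.124),-2)
c=capture("scene"); crop(c,"s21.png",210,150,310,260,7)
print((w2px(c,[.648,.065,.061])-[210,150])*7,(w2px(c,[tool()[0]+[0,.0025,-.0825]])-[210,150])*7)
E
```

```text
t 21.02 p [0.6466 0.0638 0.1465] yaw -2.02 ydir [-0.005  0.002 -1.   ] F [-1.   0.5 -5.3] w 20.8 q [-0.43  0.53  0.41  1.45 -0.22  1.22 -0.03]
 shift [ 1.5 22.4 -1.3] turn [-0.12 -0.02 -0.27]
[[319.52549866 506.87042523]] [[316.25064506 502.22229688]]
```

View pics/s21.png

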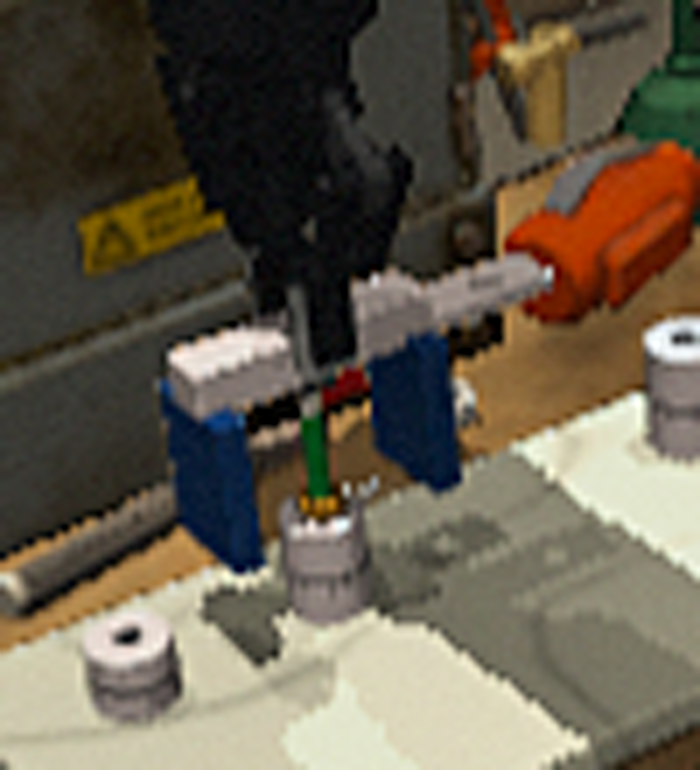

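Emit:
arm_command(targets=[[18,[1.5,4,-1],[0,0,-0.3]],[18,[1.5,10,-1],[0,0,-0.3]],[18,[1.5,16,-1],[0,0,-0.3]],[18,[1.5,22,-1],[0,0,-0.3]],[18,[1.5,28,-1],[0,0,-0.3]],[18,[1.5,34,-1],[0,0,-0.3]],[18,[1.5,38,-1],[0,0,-0.3]],[18,[1.5,40,-1],[0,0,-0.3]]])

```text
time_s: 21.73
eef_pos: [0.6479, 0.0633, 0.1061]
tool_rot: [-1.569, 0.027, -0.027]
force: [-0.8, 0.3, -3.2]
width: 0.243
```

```bash
python3 - <<'E'
from tri import *
stat()
c=capture("scene"); crop(c,"s22.png",210,150,310,260,7)
plan((.648,.0625,.101),-2)
E
```

```text
t 21.73 p [0.6479 0.0633 0.1061] yaw -1.98 ydir [ 0.     0.002 -1.   ] F [-0.8  0.3 -3.2] w 20.7 q [-0.43  0.56  0.4   1.49 -0.23  1.14 -0.02]
 shift [ 0.3  5.  -0.7] turn [-0.11  0.02 -0.  ]
```

View pics/s22.png

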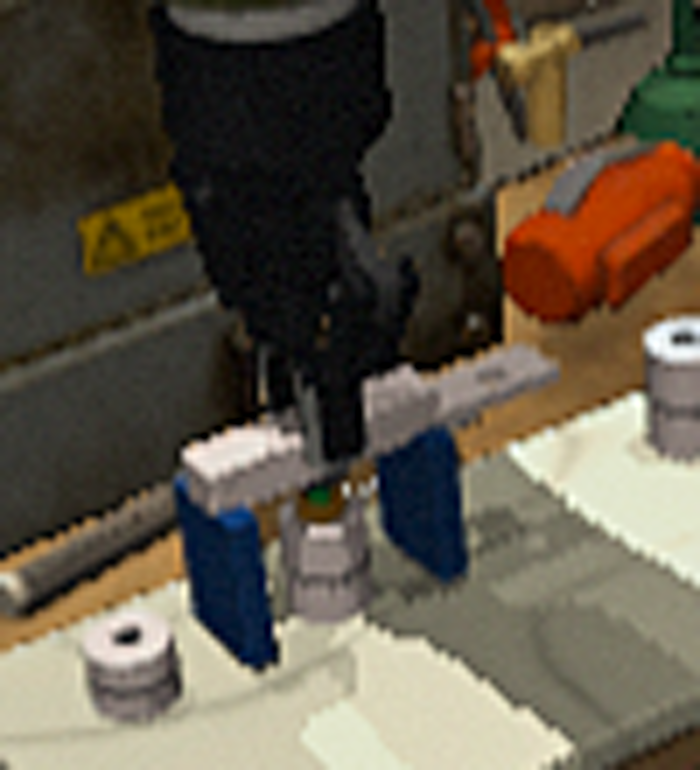

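Emit:
arm_command(targets=[[18,[0,1,-0.5],[0,0,0]],[18,[0,2,-0.5],[0,0,0]],[18,[0,3,-0.5],[0,0,0]],[18,[0,4,-0.5],[0,0,0]],[18,[0,4.5,-0.5],[0,0,0]],[18,[0,4.5,-0.5],[0,0,0]],[18,[0,4.5,-0.5],[0,0,0]],[18,[0,4.5,-0.5],[0,0,0]]])

```text
time_s: 22.45
eef_pos: [0.648, 0.0628, 0.1025]
tool_rot: [-1.568, 0.027, -0.028]
force: [-3.7, 0.7, 5.1]
width: 0.247
```

```bash
python3 - <<'E'
from tri import *
stat()
E
```

```text
t 22.45 p [0.648  0.0628 0.1025] yaw -1.98 ydir [ 0.001  0.002 -1.   ] F [-3.7  0.7  5.1] w 21.1 q [-0.42  0.56  0.4   1.49 -0.24  1.13 -0.01]
```

Emit:
arm_command(targets=[[32,[0,0,0],[0,0,0]],[32,[0,0,0],[0,0,0]],[32,[0,0,0],[0,0,0]],[32,[0,0,0],[0,0,0]],[32,[0,0,0],[0,0,0]],[32,[0,0,0],[0,0,0]],[32,[0,0,0],[0,0,0]],[32,[0,0,0],[0,0,0]]])

```text
time_s: 23.12
eef_pos: [0.648, 0.0628, 0.1025]
tool_rot: [-1.568, 0.027, -0.028]
force: [-1.0, 0.4, 0.7]
width: 0.375
```

Emit:
arm_command(targets=[[32,[0,0,0],[0,0,0]],[32,[0,0,0],[0,0,0]],[32,[0,0,0],[0,0,0]],[32,[0,0,0],[0,0,0]],[32,[0,0,0],[0,0,0]],[32,[0,0,0],[0,0,0]],[32,[0,0,0],[0,0,0]],[32,[0,0,0],[0,0,0]]])

```text
time_s: 23.78
eef_pos: [0.648, 0.0628, 0.1025]
tool_rot: [-1.568, 0.027, -0.028]
force: [0.1, 0.7, -0.3]
width: 0.374
```

```bash
python3 - <<'E'
from tri import *
stat()
c=capture("wrist"); crop(c,"w23.png",250,130,390,330,3)
c=capture("scene"); crop(c,"s23.png",210,150,310,260,7)
E
```

```text
t 23.78 p [0.648  0.0628 0.1025] yaw -1.98 ydir [ 0.001  0.002 -1.   ] F [ 0.1  0.7 -0.3] w 31.9 q [-0.42  0.56  0.4   1.49 -0.24  1.13 -0.01]
```

View pics/w23.png

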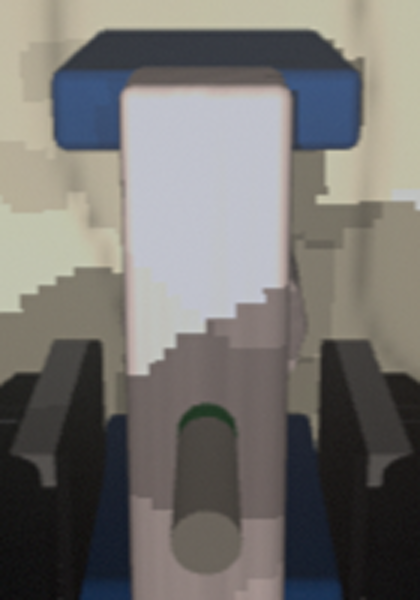

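View pics/s23.png

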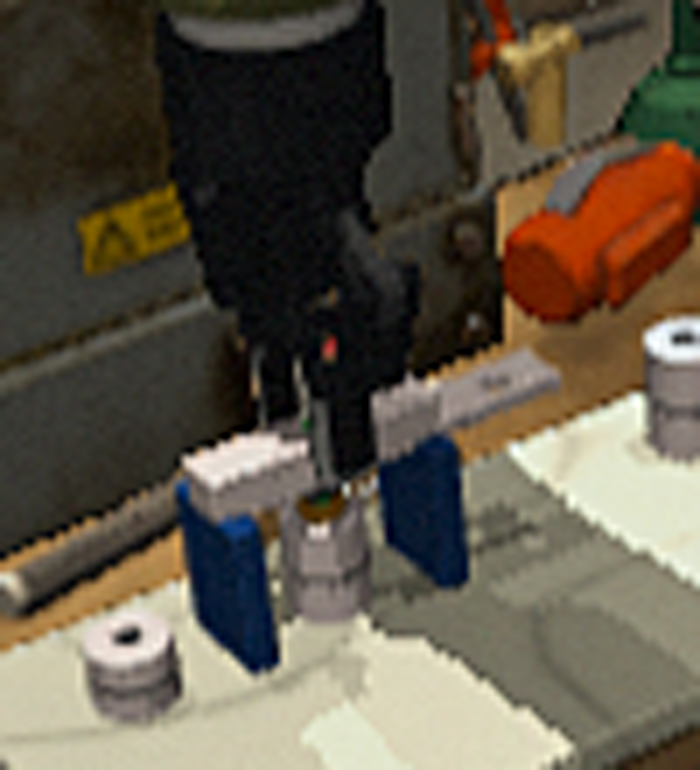

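Emit:
arm_command(targets=[[18,[0,0,0],[0,0,0]],[18,[0,0,0],[0,0,0]],[18,[0,0,0],[0,0,0]],[18,[0,0,0],[0,0,0]],[18,[0,0,0],[0,0,0]],[18,[0,0,0],[0,0,0]],[18,[0,0,0],[0,0,0]],[18,[0,-2,0],[0,0,0]]])

```text
time_s: 24.55
eef_pos: [0.6477, 0.0627, 0.1038]
tool_rot: [-1.569, 0.027, -0.027]
force: [0.4, 1.1, -3.3]
width: 0.24
```

Emit:
arm_command(targets=[[18,[0,-6,0],[0,0,0]],[18,[0,-14,0],[0,0,0]],[18,[0,-28,0],[0,0,0]],[18,[0,-45,0],[0,0,0]],[18,[0,-62,0],[0,0,0]],[18,[0,-73,0],[0,0,0]],[18,[0,-75,0],[0,0,0]],[18,[0,-75,0],[0,0,0]]])

```text
time_s: 25.22
eef_pos: [0.648, 0.0626, 0.1795]
tool_rot: [-1.568, 0.026, -0.028]
force: [-0.2, -0.9, -6.0]
width: 0.239
```

```bash
python3 - <<'E'
from tri import *
stat()
plan((.6465,-.1075,.160),-2)
E
```

```text
t 25.22 p [0.648  0.0626 0.1795] yaw -1.98 ydir [ 0.001  0.002 -1.   ] F [-0.2 -0.9 -6. ] w 20.4 q [-0.43  0.5   0.42  1.41 -0.21  1.27 -0.03]
 shift [   4.4   19.1 -170.1] turn [-0.13  0.02  0.07]
```

Emit:
arm_command(targets=[[18,[0,0,-20],[0,0,0]],[18,[1,0,-50],[0,0,0]],[18,[2,0,-85],[0,0,0]],[18,[3,0,-120],[0,0,0]],[18,[4,2,-150],[-0.1,0,0]],[18,[4.5,8,-166],[-0.1,0,0]],[18,[4.5,16,-170],[-0.1,0,0]],[18,[4.5,19,-170],[-0.1,0,0]]])

```text
time_s: 25.88
eef_pos: [0.645, -0.1096, 0.1574]
tool_rot: [-1.571, 0.032, -0.028]
force: [-0.4, 1.2, -5.5]
width: 0.243
```

Emit:
arm_command(targets=[[18,[0,1,0],[0,0,0]],[18,[0,1,0],[0,0,0]],[18,[0,1,0],[0,0,0]],[18,[0,1,0],[0,0,0]],[18,[0,1,0],[0,0,0]],[18,[0,1,0],[0,0,0]],[18,[0,1,0],[0,0,0]],[18,[0,1,0],[0,0,0]]])

```text
time_s: 26.55
eef_pos: [0.6451, -0.1095, 0.1566]
tool_rot: [-1.571, 0.032, -0.028]
force: [-0.8, -0.5, -5.1]
width: 0.246
```

```bash
python3 - <<'E'
from tri import *
stat()
plan((.6465,-.1075,.105),-2)
c=capture("scene"); crop(c,"s25.png",260,130,360,240,7)
print((w2px(c,[.6465,-.105,.068])-[260,130])*7,(w2px(c,[tool()[0]+[0,.0025,-.0825]])-[260,130])*7)
E
```

```text
t 26.55 p [ 0.6451 -0.1095  0.1566] yaw -2.18 ydir [-0.002  0.    -1.   ] F [-0.8 -0.5 -5.1] w 21.0 q [-0.19  0.53  0.46  1.43 -0.24  1.24  0.25]
 shift [ 1.4 51.6  2.1] turn [ 0.   -0.18 -0.13]
[[332.85828568 473.61249793]] [[338.68375334 459.96344693]]
```

View pics/s25.png

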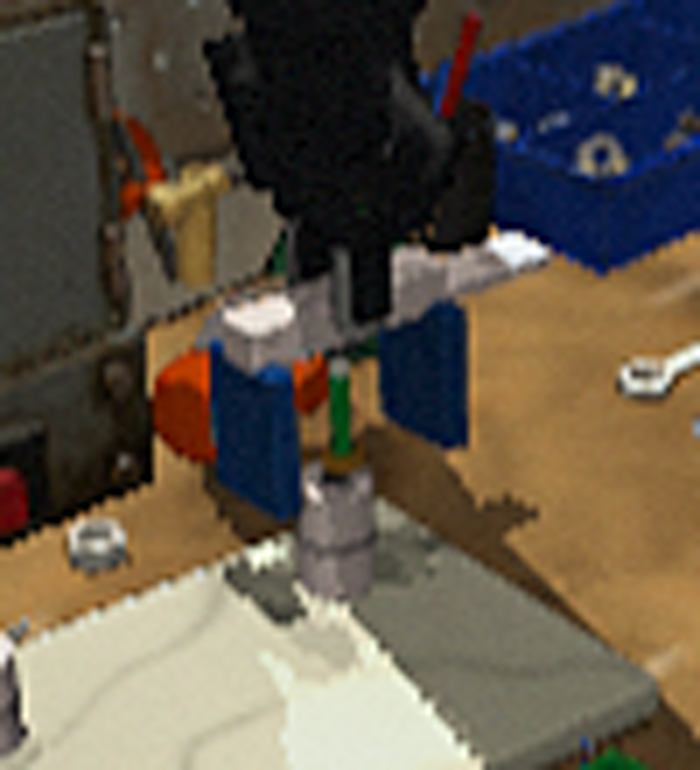

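Emit:
arm_command(targets=[[18,[1.4,0,1.5],[0,0,0]],[18,[1.4,0,3],[0,0,0]],[18,[1.4,6,3],[0,0,0]],[18,[1.4,14,3],[0,0,0]],[18,[1.4,22,3],[0,0,0]],[18,[1.4,30,3],[0,0,0]],[18,[1.4,38,3],[0,0,0]],[18,[1.4,46,3],[0,0,0]]])

```text
time_s: 27.27
eef_pos: [0.6464, -0.1066, 0.1095]
tool_rot: [-1.571, 0.032, -0.028]
force: [0.2, 0.0, -2.6]
width: 0.248
```

```bash
python3 - <<'E'
from tri import *
stat()
plan((.6465,-.1065,.1013),-2)
c=capture("scene"); crop(c,"s26.png",260,130,360,240,7)
E
```

```text
t 27.27 p [ 0.6464 -0.1066  0.1095] yaw -2.19 ydir [-0.003  0.    -1.   ] F [ 0.2  0.  -2.6] w 21.1 q [-0.19  0.57  0.44  1.47 -0.26  1.15  0.26]
 shift [0.1 8.2 0.1] turn [ 0.   -0.19 -0.15]
```

View pics/s26.png

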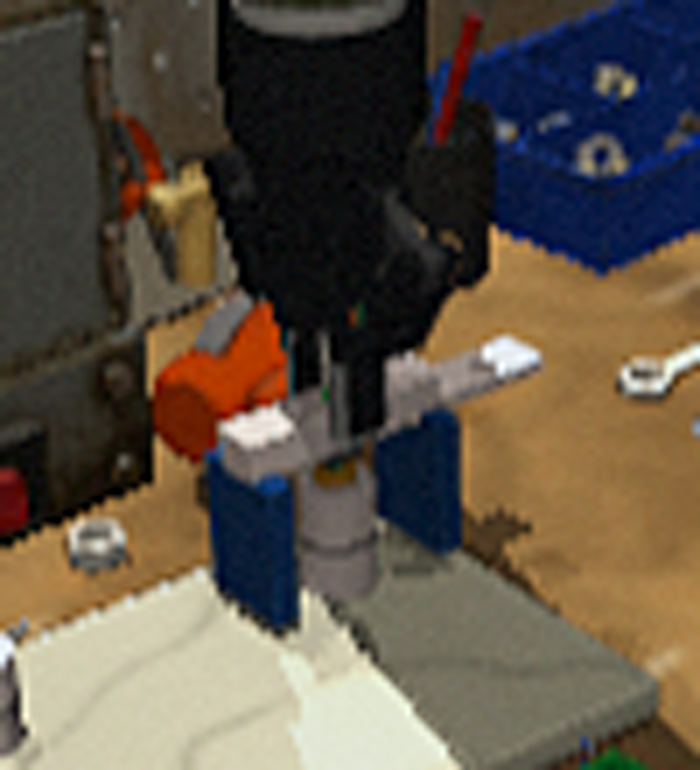

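Emit:
arm_command(targets=[[18,[0,2,0],[0,0,0]],[18,[0,3.5,0],[0,0,0]],[18,[0,5,0],[0,0,0]],[18,[0,6.3,0],[0,0,0]],[18,[0,7.4,0],[0,0,0]],[18,[0,8,0],[0,0,0]],[18,[0,8,0],[0,0,0]],[18,[0,8,0],[0,0,0]]])

```text
time_s: 27.98
eef_pos: [0.6458, -0.1066, 0.1027]
tool_rot: [-1.57, 0.033, -0.028]
force: [-8.6, 1.5, 15.2]
width: 0.245
```

```bash
python3 - <<'E'
from tri import *
stat()
E
```

```text
t 27.98 p [ 0.6458 -0.1066  0.1027] yaw -2.2 ydir [-0.003  0.001 -1.   ] F [-8.6  1.5 15.2] w 20.9 q [-0.19  0.58  0.44  1.48 -0.26  1.14  0.26]
```

Emit:
arm_command(targets=[[32,[0,-1,0],[0,0,0]],[32,[0,-1,0],[0,0,0]],[32,[0,-1,0],[0,0,0]],[32,[0,-1,0],[0,0,0]],[32,[0,-1,0],[0,0,0]],[32,[0,-1,0],[0,0,0]],[32,[0,-1,0],[0,0,0]],[32,[0,-1,0],[0,0,0]]])

```text
time_s: 28.65
eef_pos: [0.6458, -0.1066, 0.1035]
tool_rot: [-1.57, 0.033, -0.027]
force: [0.3, 0.8, -0.1]
width: 0.376
```

Emit:
arm_command(targets=[[32,[0,0,0],[0,0,0]],[32,[0,0,0],[0,0,0]],[32,[0,0,0],[0,0,0]],[32,[0,0,0],[0,0,0]],[32,[0,0,0],[0,0,0]],[32,[0,0,0],[0,0,0]],[32,[0,0,0],[0,0,0]],[32,[0,0,0],[0,0,0]]])

```text
time_s: 29.32
eef_pos: [0.6457, -0.1066, 0.1035]
tool_rot: [-1.57, 0.033, -0.027]
force: [-0.1, -0.2, -0.6]
width: 0.374
```

```bash
python3 - <<'E'
from tri import *
stat()
c=capture("wrist"); crop(c,"w28.png",250,130,390,330,3)
c=capture("scene"); crop(c,"s28.png",260,130,360,240,7)
E
```

```text
t 29.32 p [ 0.6457 -0.1066  0.1035] yaw -2.2 ydir [-0.003  0.001 -1.   ] F [-0.1 -0.2 -0.6] w 31.9 q [-0.19  0.58  0.44  1.48 -0.26  1.14  0.26]
```

View pics/w28.png

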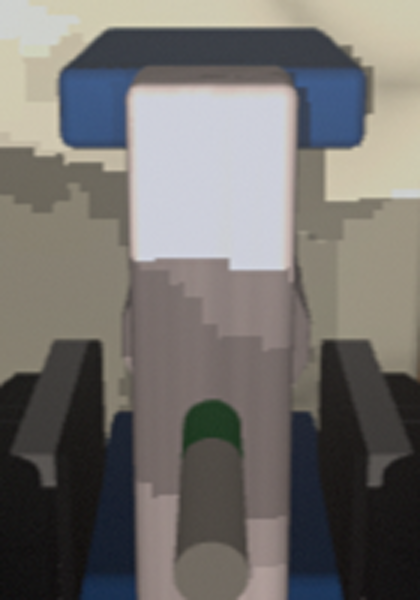

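View pics/s28.png

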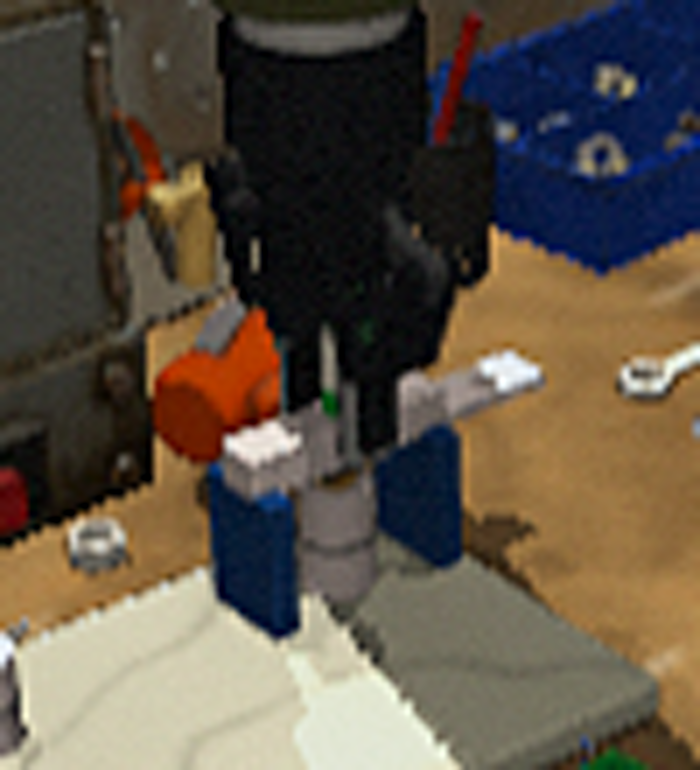

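Emit:
arm_command(targets=[[18,[0,0,0],[0,0,0]],[18,[0,0,0],[0,0,0]],[18,[0,0,0],[0,0,0]],[18,[0,0,0],[0,0,0]],[18,[0,0,0],[0,0,0]],[18,[0,0,0],[0,0,0]],[18,[0,0,0],[0,0,0]],[18,[0,-2,0],[0,0,0]]])

```text
time_s: 30.08
eef_pos: [0.6454, -0.1065, 0.1049]
tool_rot: [-1.57, 0.034, -0.026]
force: [0.1, 0.7, -3.4]
width: 0.246
```

Emit:
arm_command(targets=[[18,[0,-6,0],[0,0,0]],[18,[0,-14,0],[0,0,0]],[18,[0,-28,0],[0,0,0]],[18,[0,-45,0],[0,0,0]],[18,[0,-62,0],[0,0,0]],[18,[0,-73,0],[0,0,0]],[18,[0,-75,0],[0,0,0]],[18,[0,-75,0],[0,0,0]]])

```text
time_s: 30.75
eef_pos: [0.6459, -0.1067, 0.1805]
tool_rot: [-1.57, 0.033, -0.027]
force: [0.4, 0.0, -5.4]
width: 0.248
```

```bash
python3 - <<'E'
from tri import *
stat()
plan((.55,-.022,.135),-2)
E
```

```text
t 30.75 p [ 0.6459 -0.1067  0.1805] yaw -2.2 ydir [-0.004  0.001 -1.   ] F [ 0.4  0.  -5.4] w 21.2 q [-0.2   0.52  0.46  1.39 -0.23  1.29  0.24]
 shift [-98.9  45.9  80.9] turn [-0.04 -0.2  -0.21]
```

Emit:
arm_command(targets=[[18,[-10,0,8],[0,0,0]],[18,[-28,0,22],[0,0,0]],[18,[-50,0,40],[0,0,0]],[18,[-72,0,58],[0,0,0]],[18,[-90,10,72],[0,0,-0.2]],[18,[-99,25,80],[0,0,-0.2]],[18,[-99,40,81],[0,0,-0.2]],[18,[-99,46,81],[0,0,-0.2]]])

```text
time_s: 31.42
eef_pos: [0.5474, -0.0206, 0.1319]
tool_rot: [-1.57, 0.033, -0.025]
force: [-0.4, -0.0, -5.5]
width: 0.243
```

```bash
python3 - <<'E'
from tri import *
stat()
plan((.55,-.022,.102),-2)
c=capture("scene"); crop(c,"s30.png",200,150,340,270,5)
E
```

```text
t 31.42 p [ 0.5474 -0.0206  0.1319] yaw -2.09 ydir [-0.005  0.001 -1.   ] F [-0.4 -0.  -5.5] w 20.8 q [-0.38  0.33  0.44  1.76 -0.16  1.1   0.08]
 shift [ 2.8 29.9 -1.4] turn [-0.05 -0.09 -0.28]
```

View pics/s30.png

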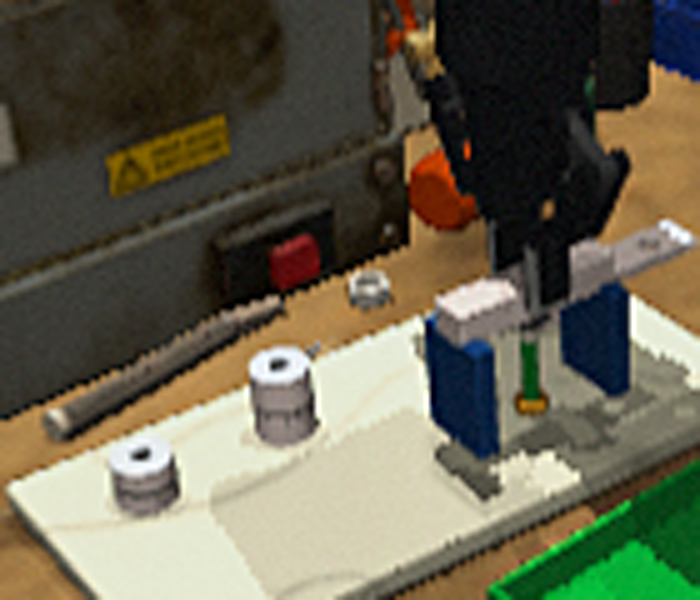

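Emit:
arm_command(targets=[[18,[1.5,5,-1],[0,0,-0.3]],[18,[2.5,11,-1],[0,0,-0.3]],[18,[2.5,17,-1],[0,0,-0.3]],[18,[2.5,22,-1],[0,0,-0.3]],[18,[2.5,25,-1],[0,0,-0.3]],[18,[2.5,27,-1],[0,0,-0.3]],[18,[2.5,28.5,-1],[0,0,-0.3]],[18,[2.5,29.5,-1],[0,0,-0.3]]])

```text
time_s: 32.13
eef_pos: [0.5503, -0.0227, 0.1036]
tool_rot: [-1.57, 0.029, -0.03]
force: [-8.8, 0.7, 17.5]
width: 0.243
```

```bash
python3 - <<'E'
from tri import *
stat()
E
```

```text
t 32.13 p [ 0.5503 -0.0227  0.1036] yaw -2.16 ydir [ 0.001  0.001 -1.   ] F [-8.8  0.7 17.5] w 20.8 q [-0.37  0.36  0.44  1.78 -0.18  1.03  0.09]
```

Seated (17 N up). Release and rise.

Emit:
arm_command(targets=[[45,[0,-0.5,0],[0,0,0]],[45,[0,-0.5,0],[0,0,0]],[45,[0,-0.5,0],[0,0,0]],[45,[0,-0.5,0],[0,0,0]],[45,[0,-5,0],[0,0,0]],[45,[0,-20,0],[0,0,0]],[60,[0,-45,0],[0,0,0]],[70,[0,-80,0],[0,0,0]]])

```text
time_s: 32.8
eef_pos: [0.5486, -0.0227, 0.1824]
tool_rot: [-1.571, 0.033, -0.026]
force: [-0.1, 0.9, 0.2]
width: 0.794
```

```bash
python3 - <<'E'
from tri import *
stat()
plan((.60,.0,.35),-2)
plan((.60,.10,.33),-2)
E
```

```text
t 32.8 p [ 0.5486 -0.0227  0.1824] yaw -2.16 ydir [-0.004 -0.    -1.   ] F [-0.1  0.9  0.2] w 67.8 q [-0.39  0.28  0.46  1.69 -0.13  1.2   0.06]
 shift [  49.8 -167.9   24.6] turn [ 0.02 -0.16 -0.25]
 shift [  46.1 -147.9  124.5] turn [ 0.02 -0.16 -0.25]
```

Emit:
arm_command(targets=[[70,[5,-30,5],[0,0,0]],[70,[12,-60,15],[0,0,0]],[70,[20,-90,30],[0,0,0]],[70,[28,-120,45],[0,0,0]],[70,[36,-145,58],[0,0,0]],[70,[42,-160,68],[0,0,0]],[70,[48,-170,74],[0,0,-0.2]],[70,[50,-175,75],[0,0,-0.2]]])

```text
time_s: 33.47
eef_pos: [0.6031, 0.0522, 0.3589]
tool_rot: [-1.57, 0.026, -0.029]
force: [-0.2, 0.6, -0.7]
width: 0.815
```

```bash
python3 - <<'E'
from tri import *
stat()
c=capture("wrist"); cv2.imwrite("pics/w33.png",c["image"])
import pickle; pickle.dump(c,open("w33.pkl","wb"))
c=capture("top"); cv2.imwrite("pics/t33.png",c["image"])
E
```

```text
t 33.47 p [0.6031 0.0522 0.3589] yaw -2.02 ydir [ 0.002  0.    -1.   ] F [-0.2  0.6 -0.7] w 69.6 q [-0.45  0.33  0.44  1.24 -0.14  1.6  -0.07]
```

View pics/w33.png

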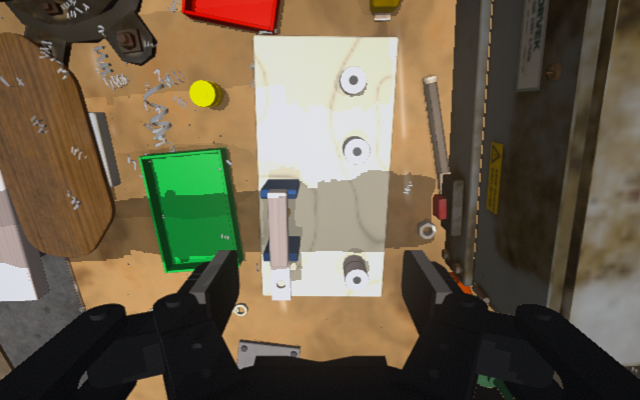

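View pics/t33.png

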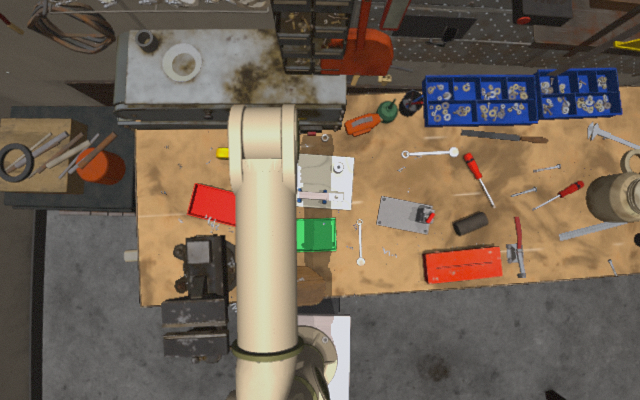

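```bash
python3 - <<'E'
from tri import *
import pickle
c=pickle.load(open("w33.pkl","rb"))
for uv,z in (((353,80.5),.046),((356.5,151.5),.061),((356.5,279),.068)): print(px2w(c,uv,z).round(4))
t=capture("top")
for q in ([(45,150),(180,182),(160,268),(25,238)],[(295,250),(436,246),(437,338),(297,342)]):
    P=px2w(t,[(180+a/2.8,130+b/2.8) for a,b in q],.028); print(P[:,:2].round(3),P.mean(0).round(3))
P=px2w(c,[(140,157),(220,150),(242,262),(165,271)],.028);print(P[:,:2].round(3),P.mean(0).round(3))
crop(t,"t33c.png",170,150,350,270,4)
crop(c,"w33c.png",325,55,395,175,5)
crop(c,"w33d.png",120,130,300,310,3)
E
```

```text
[[0.6455 0.1472 0.046 ]]
[[0.6475 0.0645 0.061 ]]
[[ 0.6455 -0.103   0.068 ]]
[[0.586 0.366]
 [0.551 0.203]
 [0.448 0.224]
 [0.48  0.386]] [0.516 0.295 0.028]
[[ 0.473  0.064]
 [ 0.482 -0.104]
 [ 0.373 -0.107]
 [ 0.365  0.059]] [ 0.423 -0.022  0.028]
[[ 0.367  0.063]
 [ 0.473  0.069]
 [ 0.486 -0.092]
 [ 0.374 -0.102]] [ 0.425 -0.015  0.028]
```

View pics/t33c.png

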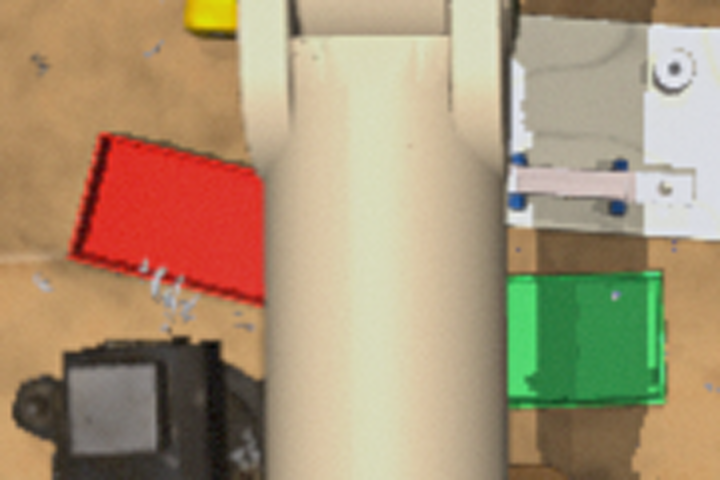

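View pics/w33c.png

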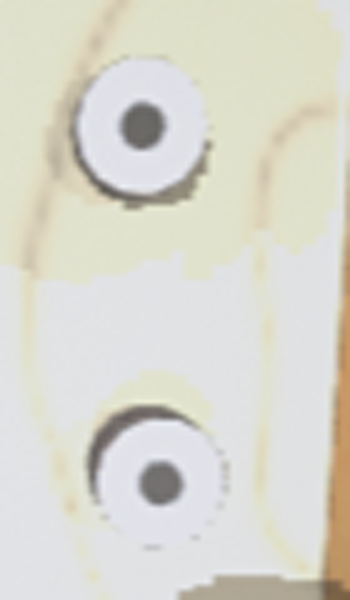

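View pics/w33d.png

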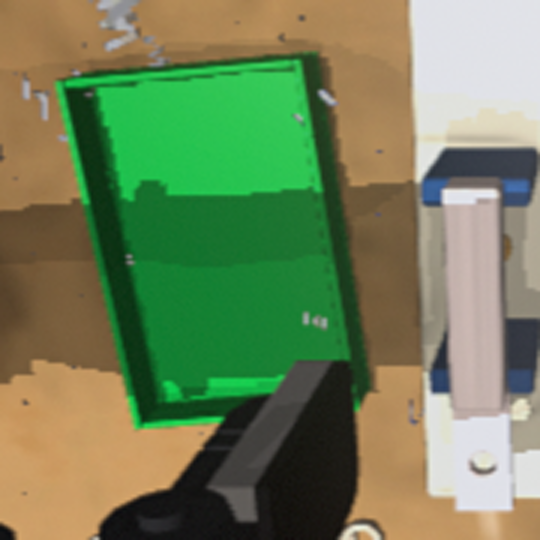

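```bash
python3 - <<'E'
from tri import *
plan((.6457,.1478,.13),-2)
E
```

```text
shift [ 40.1 226.7  99.8] turn [ 0.05 -0.2  -0.07]
```

Emit:
arm_command(targets=[[60,[5,25,15],[0,0,0]],[60,[12,55,32],[0,0,0]],[60,[19,90,50],[0,0,0]],[60,[26,125,68],[0,0,0]],[60,[33,160,84],[0,0,0]],[60,[38,192,95],[0,0,0]],[60,[40,215,100],[0,0,0]],[60,[40,226,100],[0,0,0]]])

```text
time_s: 34.28
eef_pos: [0.6428, 0.1486, 0.1252]
tool_rot: [-1.573, 0.036, -0.022]
force: [-0.1, 0.5, -0.8]
width: 0.7
```

Emit:
arm_command(targets=[[60,[0,0,0],[0,0,0]],[60,[0,0,0],[0,0,0]],[60,[0,0,0],[0,0,0]],[60,[0,0,0],[0,0,0]],[60,[0,0,0],[0,0,0]],[60,[0,0,0],[0,0,0]],[60,[0,0,0],[0,0,0]],[60,[0,0,0],[0,0,0]]])

```text
time_s: 34.95
eef_pos: [0.6429, 0.1486, 0.1257]
tool_rot: [-1.573, 0.035, -0.023]
force: [-0.2, 0.4, 0.2]
width: 0.7
```

```bash
python3 - <<'E'
from tri import *
stat()
c=capture("wrist"); cv2.imwrite("pics/w35.png",c["image"])
print(w2px(c,[.6457,.1478,.046]))
plan((.6457,.1478,.05),-2)
E
```

```text
t 34.95 p [0.6429 0.1486 0.1257] yaw -2.13 ydir [-0.008 -0.002 -1.   ] F [-0.2  0.4  0.2] w 59.8 q [-0.53  0.56  0.37  1.43 -0.21  1.19 -0.17]
[[327.08517775 219.98264561]]
 shift [ 3.5 75.5 -0.5] turn [ 0.16 -0.12 -0.47]
```

View pics/w35.png

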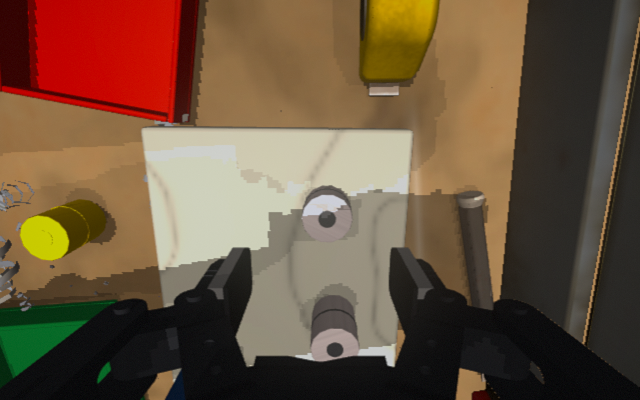

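Emit:
arm_command(targets=[[60,[2,8,0],[0,0,-0.3]],[60,[3.5,20,0],[0,0,-0.5]],[60,[3.5,34,0],[0,0,-0.5]],[60,[3.5,48,0],[0,0,-0.5]],[60,[3.5,60,-0.5],[0,0,-0.5]],[60,[3.5,70,-0.5],[0,0,-0.5]],[60,[3.5,75,-0.5],[0,0,-0.5]],[60,[3.5,75.5,-0.5],[0,0,-0.5]]])

```text
time_s: 35.67
eef_pos: [0.6449, 0.1476, 0.0484]
tool_rot: [-1.574, 0.03, -0.028]
force: [0.2, -0.3, -0.6]
width: 0.704
```

```bash
python3 - <<'E'
from tri import *
stat()
c=capture("wrist"); crop(c,"w36.png",200,180,440,360,3)
c=capture("scene"); crop(c,"s36.png",190,190,290,270,7)
E
```

```text
t 35.67 p [0.6449 0.1476 0.0484] yaw -2.12 ydir [-0.002 -0.003 -1.   ] F [ 0.2 -0.3 -0.6] w 60.1 q [-0.51  0.64  0.35  1.5  -0.23  1.05 -0.15]
```

View pics/w36.png

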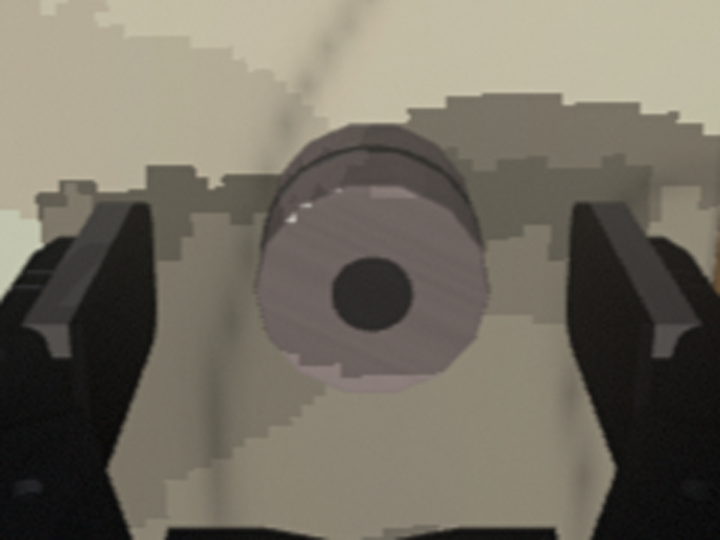

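View pics/s36.png

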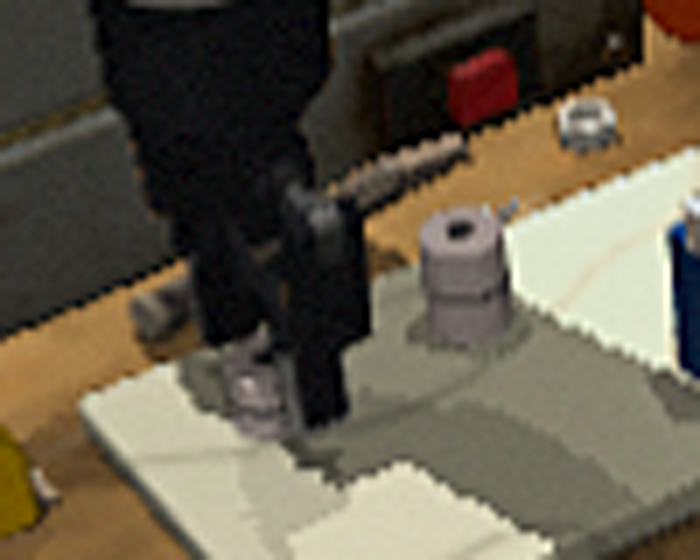

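Emit:
arm_command(targets=[[60,[1,0,1.5],[0.2,0,0]],[60,[1.5,0,2.5],[0.2,0,0]],[28,[1.5,0,2.5],[0.2,0,0]],[28,[1.5,0,2.5],[0.2,0,0]],[28,[1.5,0,2.5],[0.2,0,0]],[28,[1.5,0,2.5],[0.2,0,0]],[28,[1.5,0,2.5],[0.2,0,0]],[28,[1.5,0,2.5],[0.2,0,0]]], newtons=30)

```text
time_s: 36.43
eef_pos: [0.6479, 0.1504, 0.0508]
tool_rot: [-1.569, 0.028, -0.03]
force: [-1.8, 0.6, 5.9]
width: 0.359
```

```bash
python3 - <<'E'
from tri import *
stat()
c=capture("wrist"); crop(c,"w37.png",200,180,440,360,3)
E
```

```text
t 36.43 p [0.6479 0.1504 0.0508] yaw -2.12 ydir [ 0.002  0.001 -1.   ] F [-1.8  0.6  5.9] w 30.6 q [-0.51  0.64  0.35  1.49 -0.24  1.05 -0.15]
```

View pics/w37.png

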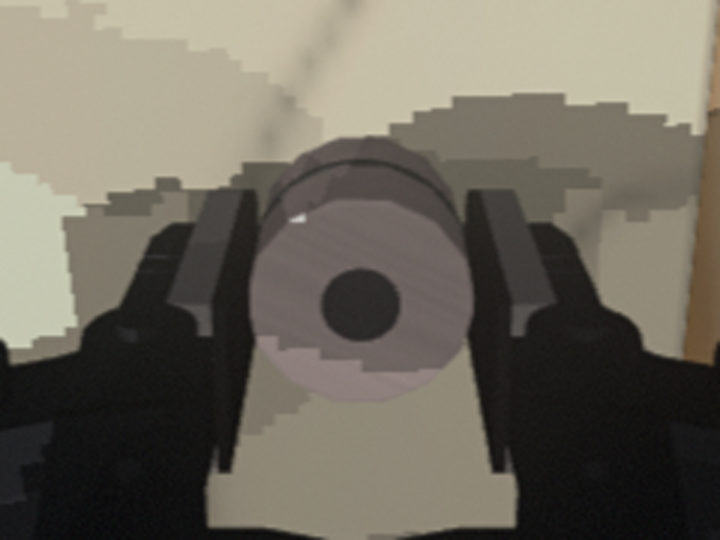

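Emit:
arm_command(targets=[[28,[0,-3,0],[0,0,0]],[28,[0,-8,0],[0,0,0]],[28,[0,-18,0],[0,0,0]],[28,[0,-35,0],[0,0,0]],[28,[0,-55,10],[0,0,0]],[28,[-15,-75,25],[0,0,0]],[28,[-30,-95,40],[0,0,0]],[28,[-40,-110,50],[0,0,0]]], newtons=40)

```text
time_s: 37.15
eef_pos: [0.6088, 0.2035, 0.1632]
tool_rot: [-1.568, 0.026, -0.03]
force: [0.6, 1.8, -1.1]
width: 0.353
```

```bash
python3 - <<'E'
from tri import *
stat()
c=capture("wrist"); cv2.imwrite("pics/w38.png",c["image"])
import pickle; pickle.dump(c,open("w38.pkl","wb"))
c=capture("top"); crop(c,"t38.png",170,130,370,290,4)
E
```

```text
t 37.15 p [0.6088 0.2035 0.1632] yaw -2.06 ydir [ 0.003  0.003 -1.   ] F [ 0.6  1.8 -1.1] w 30.1 q [-0.63  0.48  0.37  1.46 -0.18  1.23 -0.28]
```

View pics/w38.png

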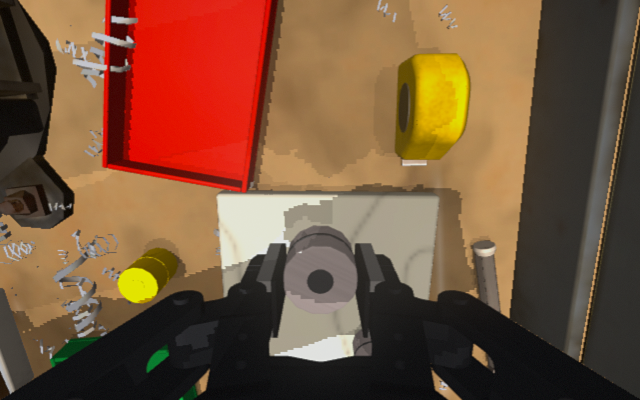

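View pics/t38.png

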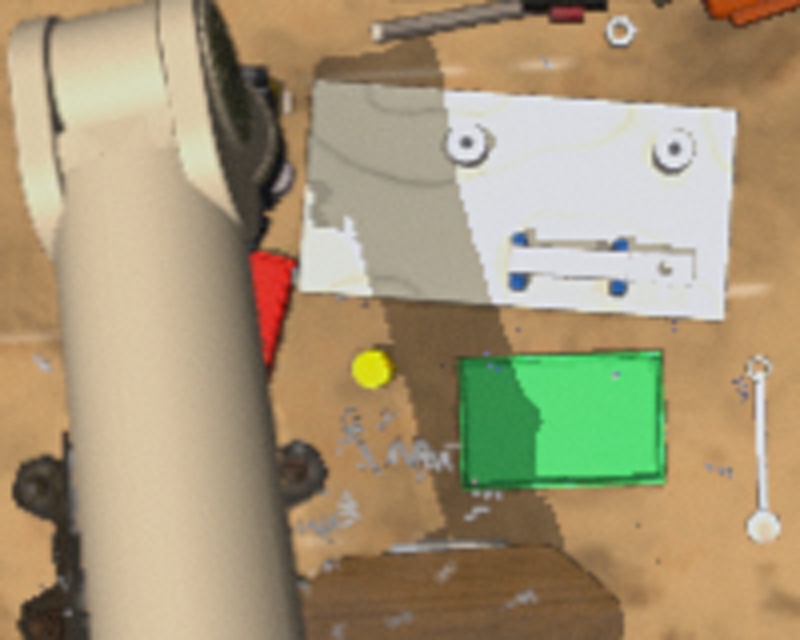

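```bash
python3 - <<'E'
from tri import *
import pickle
c=pickle.load(open("w38.pkl","rb"))
P=px2w(c,[(104,166),(246,189),(278,0)],.028);print(P.round(3))
t=capture("top")
P=px2w(t,[(170+a/4,130+b/4) for a,b in [(460,360),(662,352),(665,482),(462,488)]],.028);print(P.round(3),P.mean(0).round(3))
plan((.518,.285,.15),-12)
E
```

```text
[[0.447 0.234 0.028]
 [0.552 0.212 0.028]
 [0.585 0.34  0.028]]
[[ 0.471  0.065  0.028]
 [ 0.481 -0.103  0.028]
 [ 0.374 -0.108  0.028]
 [ 0.365  0.06   0.028]] [ 0.423 -0.021  0.028]
 shift [-94.5  12.8  78.3] turn [-0.21 10.03  0.24]
```

Emit:
arm_command(targets=[[28,[-10,0,10],[0,1,0]],[28,[-30,0,25],[0,3,0]],[28,[-50,0,40],[0,5,0]],[28,[-70,0,58],[0,7,0]],[28,[-85,0,75],[0,9,0]],[28,[-94,5,87],[0,10,0.2]],[28,[-96,10,91],[0,10,0.2]],[28,[-96,13,91],[0,10,0.2]]])

```text
time_s: 37.97
eef_pos: [0.5163, 0.2979, 0.1484]
tool_rot: [-1.562, 0.163, -0.162]
force: [-0.1, -1.0, -0.8]
width: 0.352
```

Emit:
arm_command(targets=[[28,[0,0,0],[0,0,0]],[28,[0,0,0],[0,0,0]],[28,[0,0,0],[0,0,0]],[28,[0,0,0],[0,0,0]],[28,[0,0,0],[0,0,0]],[28,[0,0,0],[0,0,0]],[28,[0,0,0],[0,0,0]],[28,[0,0,0],[0,0,0]]])

```text
time_s: 38.63
eef_pos: [0.5164, 0.2978, 0.1485]
tool_rot: [-1.562, 0.163, -0.162]
force: [-0.2, -0.1, -0.8]
width: 0.353
```

```bash
python3 - <<'E'
from tri import *
stat()
c=capture("wrist"); cv2.imwrite("pics/w39.png",c["image"])
import pickle; pickle.dump(c,open("w39.pkl","wb"))
plan((.518,.298,.05),-12)
c=capture("scene"); crop(c,"s39.png",120,200,280,360,4)
E
```

```text
t 38.63 p [0.5164 0.2978 0.1485] yaw -11.86 ydir [-0.     0.002 -1.   ] F [-0.2 -0.1 -0.8] w 30.2 q [-0.85  0.4   0.36  1.61 -0.15  1.16 -0.66]
 shift [ 1.7 98.4  0.3] turn [-0.13  0.15 -0.04]
```

View pics/w39.png

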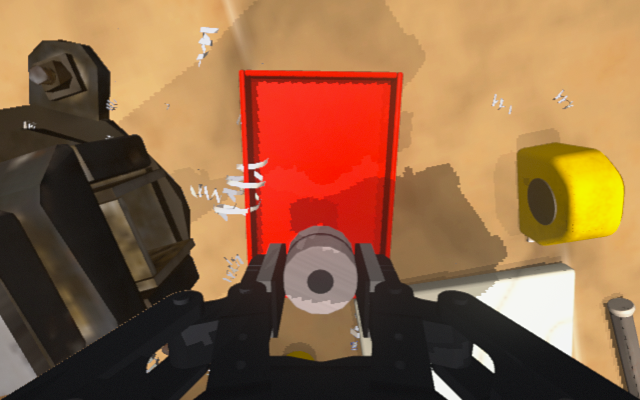

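View pics/s39.png

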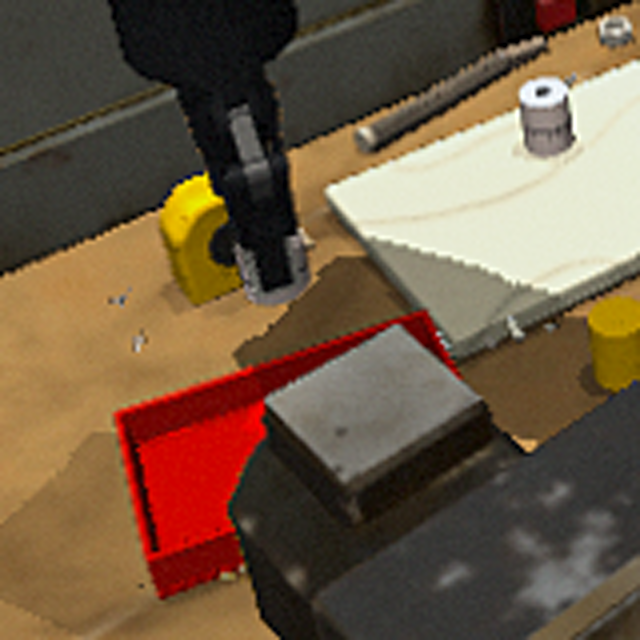

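```bash
python3 - <<'E'
from tri import *
import pickle
c=pickle.load(open("w39.pkl","rb"))
P=px2w(c,[(241,71),(402,73),(250,255),(390,255)],.028);print(P.round(3))
d=P[1]-P[0];a=np.arctan2(d[1],d[0]);print(np.degrees(a), (P[0]+P[1])/2-.085*np.array([-np.sin(a),np.cos(a),0]))
E
```

```text
[[0.483 0.397 0.028]
 [0.587 0.373 0.028]
 [0.455 0.268 0.028]
 [0.559 0.246 0.028]]
-12.54796172066896 [0.51633556 0.30196813 0.028     ]
```

Tray centre (0.516, 0.302), right under the part. Lower it.

Emit:
arm_command(targets=[[28,[1,12,2],[0,0,0]],[28,[1,28,2],[0,0,0]],[28,[1,45,2],[0,0,0]],[28,[1,62,2],[0,0,0]],[28,[1,78,2],[0,0,0]],[28,[1,92,2],[0,0,0]],[28,[1,102,2],[0,0,0]],[28,[1,106,2],[0,0,0]]])

```text
time_s: 39.4
eef_pos: [0.5166, 0.2994, 0.04]
tool_rot: [-1.564, 0.164, -0.16]
force: [0.6, 0.2, -0.3]
width: 0.357
```

```bash
python3 - <<'E'
from tri import *
stat()
E
```

```text
t 39.4 p [0.5166 0.2994 0.04  ] yaw -11.84 ydir [-0.003  0.001 -1.   ] F [ 0.6  0.2 -0.3] w 30.5 q [-0.83  0.53  0.33  1.7  -0.2   0.95 -0.63]
```

Emit:
arm_command(targets=[[28,[0,1,0],[0,0,0]],[28,[0,2,0],[0,0,0]],[28,[0,3,0],[0,0,0]],[28,[0,4,0],[0,0,0]],[28,[0,5,0],[0,0,0]],[28,[0,5.5,0],[0,0,0]],[28,[0,6,0],[0,0,0]],[28,[0,6,0],[0,0,0]]])

```text
time_s: 40.07
eef_pos: [0.5168, 0.2996, 0.0349]
tool_rot: [-1.564, 0.164, -0.16]
force: [-1.6, -0.3, 5.0]
width: 0.353
```

```bash
python3 - <<'E'
from tri import *
stat()
E
```

```text
t 40.07 p [0.5168 0.2996 0.0349] yaw -11.84 ydir [-0.002  0.001 -1.   ] F [-1.6 -0.3  5. ] w 30.2 q [-0.83  0.53  0.33  1.7  -0.21  0.94 -0.63]
```

Emit:
arm_command(targets=[[46,[0,0,0],[0,0,0]],[46,[0,0,0],[0,0,0]],[46,[0,0,0],[0,0,0]],[46,[0,0,0],[0,0,0]],[46,[0,-4,0],[0,0,0]],[46,[0,-20,0],[0,0,0]],[46,[0,-50,0],[0,0,0]],[46,[0,-85,0],[0,0,0]]])

```text
time_s: 40.73
eef_pos: [0.5157, 0.2986, 0.1191]
tool_rot: [-1.567, 0.167, -0.158]
force: [0.4, 0.1, -0.3]
width: 0.536
```

Emit:
arm_command(targets=[[46,[0,-35,0],[0,0,0]],[46,[0,-70,0],[0,0,0]],[46,[0,-100,0],[0,0,0]],[46,[0,-120,-20],[0,0,0]],[46,[0,-120,-50],[0,0,0]],[46,[0,-120,-80],[0,0,0]],[46,[0,-120,-100],[0,0,0]],[46,[0,-120,-100],[0,0,0]]])

```text
time_s: 41.4
eef_pos: [0.4961, 0.1955, 0.2403]
tool_rot: [-1.567, 0.171, -0.164]
force: [1.1, -0.7, 0.1]
width: 0.538
```

```bash
python3 - <<'E'
from tri import *
stat()
c=capture("wrist"); cv2.imwrite("pics/w40.png",c["image"])
plan((.6475,.065,.20),90,half=False)
E
```

```text
t 41.4 p [0.4961 0.1955 0.2403] yaw -12.23 ydir [-0.005 -0.002 -1.   ] F [ 1.1 -0.7  0.1] w 45.9 q [-0.8   0.2   0.42  1.65 -0.08  1.32 -0.57]
 shift [176.2  39.6 -98.6] turn [  -0.15 -102.09   -0.28]
```

View pics/w40.png

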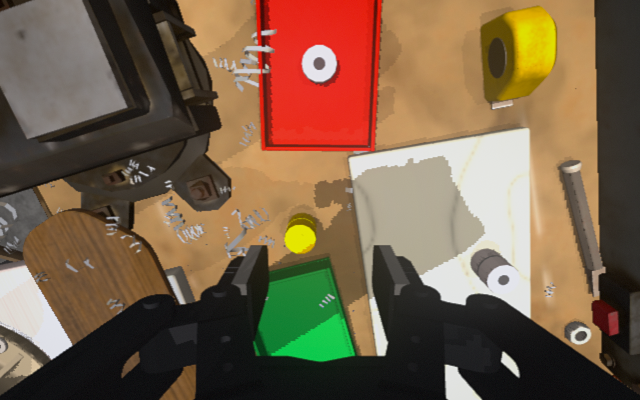

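Emit:
arm_command(targets=[[60,[15,-5,-10],[0,-7,0]],[60,[35,-5,-20],[0,-14,0]],[60,[55,-5,-30],[0,-21,0]],[60,[75,-5,-40],[0,-28,0]],[60,[95,0,-52],[0,-35,0]],[60,[115,0,-64],[0,-42,0]],[60,[135,0,-76],[0,-49,0]],[60,[150,0,-86],[0,-56,0]]])

```text
time_s: 42.12
eef_pos: [0.626, 0.0827, 0.2391]
tool_rot: [-1.484, -0.6, 0.609]
force: [-0.3, 0.1, -0.1]
width: 0.702
```

```bash
python3 - <<'E'
from tri import *
stat()
plan((.6475,.065,.17),90,half=False)
E
```

```text
t 42.12 p [0.626  0.0827 0.2391] yaw 44.29 ydir [-0.005 -0.001 -1.   ] F [-0.3  0.1 -0.1] w 59.9 q [-0.44  0.42  0.36  1.38 -0.15  1.38  0.7 ]
 shift [  3.3  69.  -27.9] turn [ -0.26 -45.71  -0.18]
```

Emit:
arm_command(targets=[[60,[1,5,-5],[0,-7,0]],[60,[2,15,-10],[0,-14,0]],[60,[3,30,-15],[0,-21,0]],[60,[3,45,-20],[0,-28,0]],[60,[3,58,-25],[0,-35,0]],[60,[3,66,-28],[-0.3,-42,0]],[60,[3,69,-28],[-0.3,-45.7,-0.2]],[60,[3,69,-28],[-0.3,-45.7,-0.2]]])

```text
time_s: 42.78
eef_pos: [0.6469, 0.0657, 0.1683]
tool_rot: [-1.206, -1.211, 1.212]
force: [0.5, 1.1, -0.0]
width: 0.701
```

```bash
python3 - <<'E'
from tri import *
stat()
c=capture("wrist"); cv2.imwrite("pics/w41.png",c["image"])
print(w2px(c,[.6475,.065,.061]))
plan((.6475,.065,.057),90,half=False)
E
```

```text
t 42.78 p [0.6469 0.0657 0.1683] yaw 90.22 ydir [-0.002  0.    -1.   ] F [ 0.5  1.1 -0. ] w 59.9 q [-0.3   0.49  0.21  1.42 -0.11  1.25  1.5 ]
[[319.36445595 209.2957184 ]]
 shift [ -0.8 112.2  -0.4] turn [-0.04 -0.03  0.03]
```

View pics/w41.png

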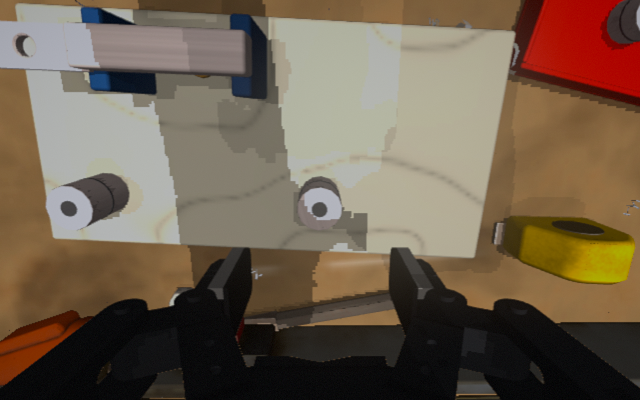

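Emit:
arm_command(targets=[[60,[0,12,0],[0,0,0]],[60,[0,30,0],[0,0,0]],[60,[0,50,0],[0,0,0]],[60,[0,70,0],[0,0,0]],[60,[0,90,0],[0,0,0]],[60,[0,103,0],[0,0,0]],[60,[0,110,0],[0,0,0]],[60,[0,112,0],[0,0,0]]])

```text
time_s: 43.5
eef_pos: [0.6464, 0.0661, 0.0557]
tool_rot: [-1.207, -1.206, 1.209]
force: [-0.0, -0.2, -0.4]
width: 0.706
```

```bash
python3 - <<'E'
from tri import *
stat()
c=capture("wrist"); crop(c,"w42.png",200,180,440,360,3)
print(w2px(c,tool()[0]))
E
```

```text
t 43.5 p [0.6464 0.0661 0.0557] yaw 89.94 ydir [-0.003  0.    -1.   ] F [-0.  -0.2 -0.4] w 60.3 q [-0.29  0.59  0.2   1.52 -0.13  1.04  1.51]
[[320.31048332 288.13717618]]
```

View pics/w42.png

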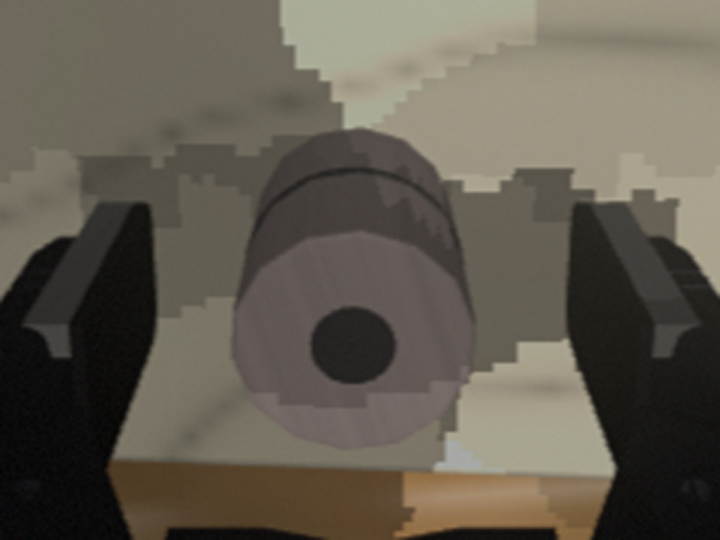

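Emit:
arm_command(targets=[[60,[-1,0,0],[0,0,0]],[60,[-1.5,0,-0.5],[0,0,0]],[28,[-1.5,0,-0.5],[0,0,0]],[28,[-1.5,0,-0.5],[0,0,0]],[28,[-1.5,0,-0.5],[0,0,0]],[28,[-1.5,0,-0.5],[0,0,0]],[28,[-1.5,0,-0.5],[0,0,0]],[28,[-1.5,0,-0.5],[0,0,0]]], newtons=30)

```text
time_s: 44.22
eef_pos: [0.648, 0.0645, 0.0575]
tool_rot: [-1.209, -1.209, 1.208]
force: [-1.2, 0.6, 5.2]
width: 0.365
```

```bash
python3 - <<'E'
from tri import *
stat()
E
```

```text
t 44.22 p [0.648  0.0645 0.0575] yaw 89.94 ydir [-0.     0.001 -1.   ] F [-1.2  0.6  5.2] w 31.2 q [-0.29  0.59  0.2   1.52 -0.13  1.04  1.51]
```

Emit:
arm_command(targets=[[28,[0,-3,0],[0,0,0]],[28,[0,-10,0],[0,0,0]],[28,[0,-25,0],[0,0,0]],[28,[0,-50,0],[0,0,0]],[28,[0,-80,0],[0,0,0]],[28,[0,-110,0],[0,0,0]],[28,[0,-130,0],[0,0,0]],[28,[0,-135,0],[0,0,0]]], newtons=40)

```text
time_s: 44.88
eef_pos: [0.6498, 0.0645, 0.1976]
tool_rot: [-1.213, -1.214, 1.204]
force: [1.1, -0.2, -0.1]
width: 0.358
```

```bash
python3 - <<'E'
from tri import *
stat()
c=capture("wrist"); cv2.imwrite("pics/w43.png",c["image"])
plan((.445,.022,.17),90,half=False)
E
```

```text
t 44.88 p [0.6498 0.0645 0.1976] yaw 89.93 ydir [ 0.007  0.002 -1.   ] F [ 1.1 -0.2 -0.1] w 30.6 q [-0.3   0.47  0.22  1.38 -0.1   1.3   1.49]
 shift [-42.8  25.1 204.5] turn [ 0.31 -0.07  0.09]
```

View pics/w43.png

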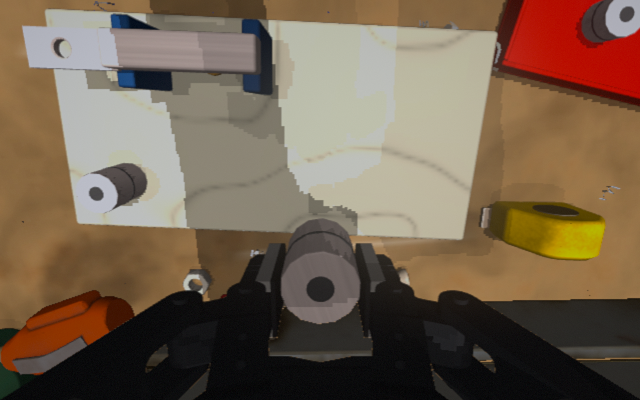

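Emit:
arm_command(targets=[[28,[-4,0,20],[0,0,0]],[28,[-11,0,50],[0,0,0]],[28,[-18,0,82],[0,0,0]],[28,[-25,0,115],[0,0,0]],[28,[-31,0,148],[0,0,0]],[28,[-37,3,178],[0.3,0,0]],[28,[-42,8,198],[0.3,0,0]],[28,[-43,10,204],[0.3,0,0]]])

```text
time_s: 45.6
eef_pos: [0.4415, 0.0208, 0.1832]
tool_rot: [-1.206, -1.206, 1.209]
force: [1.4, 0.8, -0.7]
width: 0.355
```

Emit:
arm_command(targets=[[28,[0,0,0],[0,0,0]],[28,[0,0,0],[0,0,0]],[28,[0,0,0],[0,0,0]],[28,[0,0,0],[0,0,0]],[28,[0,0,0],[0,0,0]],[28,[0,0,0],[0,0,0]],[28,[0,0,0],[0,0,0]],[28,[0,0,0],[0,0,0]]])

```text
time_s: 46.27
eef_pos: [0.4417, 0.0208, 0.1831]
tool_rot: [-1.206, -1.205, 1.209]
force: [-0.4, 0.4, -1.3]
width: 0.359
```

```bash
python3 - <<'E'
from tri import *
stat()
c=capture("wrist"); cv2.imwrite("pics/w44.png",c["image"])
c=capture("scene"); cv2.imwrite("pics/s44.png",c["image"])
t=capture("top"); crop(t,"t44.png",170,130,370,290,4)
plan((.443,.022,.06),90,half=False)
E
```

```text
t 46.27 p [0.4417 0.0208 0.1831] yaw 89.9 ydir [-0.004  0.001 -1.   ] F [-0.4  0.4 -1.3] w 30.6 q [-0.33  0.04  0.22  1.95 -0.01  1.16  1.46]
 shift [  1.1 123.2  -1.9] turn [-0.23 -0.1   0.07]
```

View pics/w44.png

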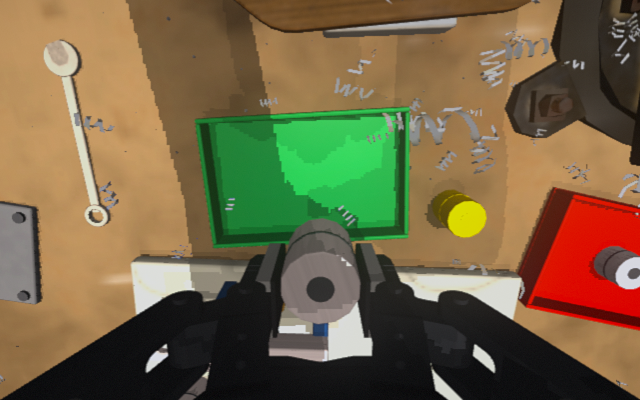

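View pics/s44.png

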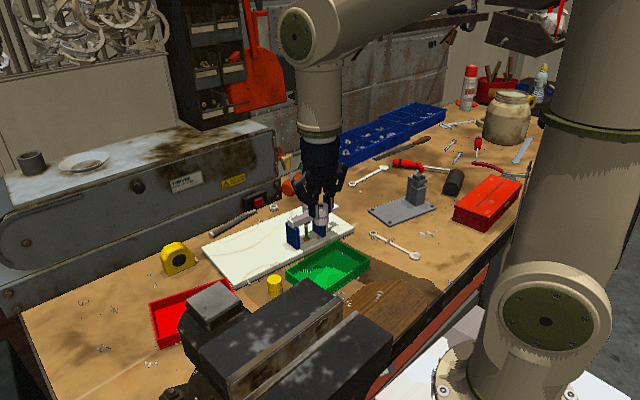

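View pics/t44.png

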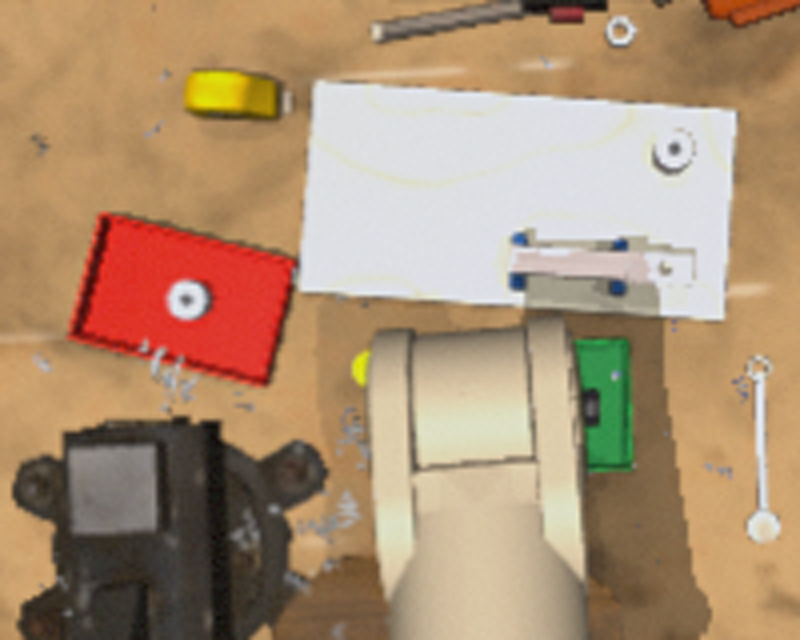

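```bash
python3 - <<'E'
from tri import *
c=capture("wrist")
P=px2w(c,[(196,119),(410,108),(410,238),(214,246)],.028);print(P.round(3),P.mean(0).round(3))
t=capture("top")
P=px2w(t,[(170+632/4,130+338/4),(170+633/4,130+468/4)],.028);print(P.round(3))
E
```

```text
[[ 0.382 -0.076  0.028]
 [ 0.374  0.091  0.028]
 [ 0.482  0.098  0.028]
 [ 0.489 -0.071  0.028]] [0.432 0.01  0.028]
[[ 0.492 -0.078  0.028]
 [ 0.385 -0.081  0.028]]
```

```bash
python3 - <<'E'
from tri import *
plan((.447,.043,.047),90,half=False)
E
```

```text
shift [ 22.  136.2  -6. ] turn [-0.22 -0.11  0.08]
```

Emit:
arm_command(targets=[[28,[8,5,-2],[0,0,0]],[28,[16,15,-4],[0,0,0]],[28,[22,35,-6],[-0.2,0,0]],[28,[22,60,-6],[-0.2,0,0]],[28,[22,85,-6],[-0.2,0,0]],[28,[22,110,-6],[-0.2,0,0]],[28,[22,128,-6],[-0.2,0,0]],[28,[22,136,-6],[-0.2,0,0]]])

```text
time_s: 47.18
eef_pos: [0.4449, 0.0437, 0.0439]
tool_rot: [-1.205, -1.205, 1.211]
force: [-1.3, -0.1, -0.7]
width: 0.358
```

```bash
python3 - <<'E'
from tri import *
stat()
c=capture("wrist"); cv2.imwrite("pics/w45.png",c["image"])
E
```

```text
t 47.18 p [0.4449 0.0437 0.0439] yaw 89.96 ydir [-0.005  0.001 -1.   ] F [-1.3 -0.1 -0.7] w 30.6 q [-0.34  0.24  0.19  2.08 -0.06  0.84  1.46]
```

View pics/w45.png

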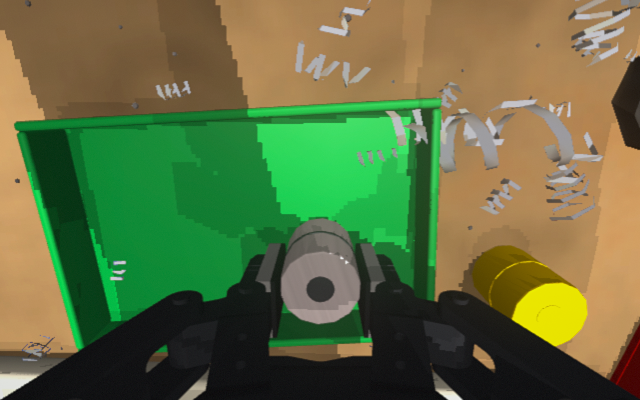

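Emit:
arm_command(targets=[[28,[0,1,0],[0,0,0]],[28,[0,2,0],[0,0,0]],[28,[0,3,0],[0,0,0]],[28,[0,3.5,0],[0,0,0]],[28,[0,3.5,0],[0,0,0]],[28,[0,3.5,0],[0,0,0]],[28,[0,3.5,0],[0,0,0]],[28,[0,3.5,0],[0,0,0]]])

```text
time_s: 47.9
eef_pos: [0.4455, 0.0438, 0.0414]
tool_rot: [-1.206, -1.206, 1.21]
force: [-3.4, 0.4, 6.4]
width: 0.355
```

```bash
python3 - <<'E'
from tri import *
stat()
E
```

```text
t 47.9 p [0.4455 0.0438 0.0414] yaw 89.96 ydir [-0.004  0.001 -1.   ] F [-3.4  0.4  6.4] w 30.3 q [-0.34  0.24  0.19  2.08 -0.06  0.83  1.46]
```

Emit:
arm_command(targets=[[42,[0,0,0],[0,0,0]],[42,[0,0,0],[0,0,0]],[42,[0,0,0],[0,0,0]],[42,[0,0,0],[0,0,0]],[42,[0,-4,0],[0,0,0]],[42,[0,-20,0],[0,0,0]],[42,[0,-50,0],[0,0,0]],[42,[0,-85,0],[0,0,0]]])

```text
time_s: 48.57
eef_pos: [0.4442, 0.0434, 0.1261]
tool_rot: [-1.204, -1.203, 1.212]
force: [1.1, 0.6, 0.1]
width: 0.491
```

```bash
python3 - <<'E'
from tri import *
stat()
c=capture("wrist"); cv2.imwrite("pics/w46.png",c["image"])
plan((.647,-.104,.19),90,half=False)
E
```

```text
t 48.57 p [0.4442 0.0434 0.1261] yaw 89.95 ydir [-0.008 -0.    -1.   ] F [1.1 0.6 0.1] w 42.0 q [-0.35  0.11  0.2   2.   -0.03  1.04  1.43]
 shift [-147.4  -56.  -198.8] turn [ 0.18 -0.08  0.14]
```

View pics/w46.png

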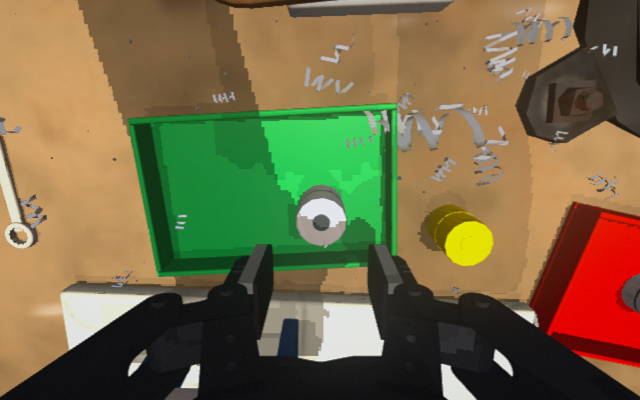

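Emit:
arm_command(targets=[[60,[0,-35,0],[0,0,0]],[60,[-5,-65,-10],[0,0,0]],[60,[-25,-75,-35],[0,0,0]],[60,[-50,-75,-65],[0,0,0]],[60,[-75,-75,-98],[0,0,0]],[60,[-98,-75,-130],[0,0,0]],[60,[-120,-70,-160],[0,0,0]],[60,[-138,-60,-185],[0,0,0]]])

```text
time_s: 49.28
eef_pos: [0.6356, -0.0967, 0.1949]
tool_rot: [-1.213, -1.213, 1.204]
force: [-0.4, 0.4, 0.1]
width: 0.703
```

```bash
python3 - <<'E'
from tri import *
stat()
plan((.647,-.104,.165),90,half=False)
E
```

```text
t 49.28 p [ 0.6356 -0.0967  0.1949] yaw 89.88 ydir [ 0.006  0.001 -1.   ] F [-0.4  0.4  0.1] w 60.0 q [-0.12  0.46  0.32  1.42 -0.15  1.29  1.78]
 shift [ -7.3  30.  -11.3] turn [ 0.34 -0.12  0.08]
```

Emit:
arm_command(targets=[[60,[-4,5,-6],[0,0,0]],[60,[-7,15,-11],[0.3,0,0]],[60,[-7,25,-11.5],[0.3,0,0]],[60,[-7,30,-11.5],[0.3,0,0]],[60,[-7,30,-11.5],[0.3,0,0]],[60,[-7,30,-11.5],[0.3,0,0]],[60,[-7,30,-11.5],[0.3,0,0]],[60,[-7,30,-11.5],[0.3,0,0]]])

```text
time_s: 49.95
eef_pos: [0.6474, -0.1032, 0.1662]
tool_rot: [-1.21, -1.211, 1.206]
force: [0.6, -0.5, -0.4]
width: 0.7
```

```bash
python3 - <<'E'
from tri import *
stat()
c=capture("wrist"); cv2.imwrite("pics/w47.png",c["image"])
print(w2px(c,[.6465,-.104,.068]))
plan((.6465,-.104,.064),90,half=False)
E
```

```text
t 49.95 p [ 0.6474 -0.1032  0.1662] yaw 89.92 ydir [ 0.002  0.002 -1.   ] F [ 0.6 -0.5 -0.4] w 59.8 q [-0.11  0.51  0.32  1.41 -0.16  1.25  1.79]
[[319.00513307 210.57236065]]
 shift [ -0.8 102.1   1.2] turn [ 0.13 -0.09  0.09]
```

View pics/w47.png

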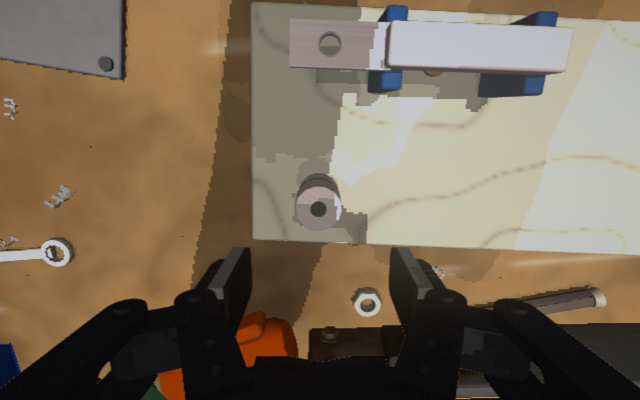

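Emit:
arm_command(targets=[[60,[-1,12,1],[0,0,0]],[60,[-1,28,1],[0,0,0]],[60,[-1,46,1],[0,0,0]],[60,[-1,64,1],[0,0,0]],[60,[-1,82,1],[0,0,0]],[60,[-1,94,1],[0,0,0]],[60,[-1,100,1],[0,0,0]],[60,[-1,102,1],[0,0,0]]])

```text
time_s: 50.67
eef_pos: [0.6459, -0.1041, 0.0626]
tool_rot: [-1.209, -1.209, 1.207]
force: [-0.7, -0.0, 0.6]
width: 0.704
```

```bash
python3 - <<'E'
from tri import *
stat()
c=capture("wrist"); crop(c,"w48.png",200,180,440,360,3)
E
```

```text
t 50.67 p [ 0.6459 -0.1041  0.0626] yaw 89.91 ydir [ 0.     0.002 -1.   ] F [-0.7 -0.   0.6] w 60.1 q [-0.09  0.6   0.29  1.51 -0.19  1.06  1.81]
```

View pics/w48.png

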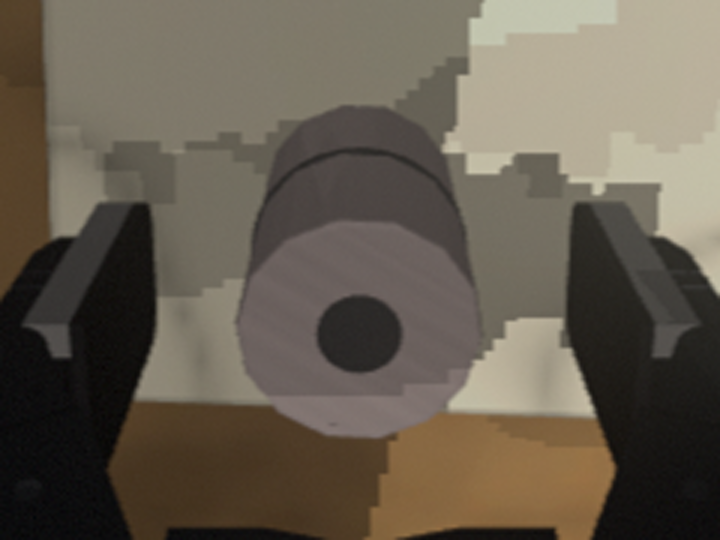

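Centred. Close, then lift.

Emit:
arm_command(targets=[[28,[0,0,1],[0,0,0]],[28,[0,0,1],[0,0,0]],[28,[0,0,1],[0,0,0]],[28,[0,0,1],[0,0,0]],[28,[0,0,1],[0,0,0]],[28,[0,0,1],[0,0,0]],[28,[0,0,1],[0,0,0]],[28,[0,0,1],[0,0,0]]], newtons=30)

```text
time_s: 51.38
eef_pos: [0.646, -0.1045, 0.0645]
tool_rot: [-1.211, -1.211, 1.205]
force: [-0.1, 0.2, 6.9]
width: 0.363
```

Emit:
arm_command(targets=[[28,[0,-3,0],[0,0,0]],[28,[0,-10,0],[0,0,0]],[28,[0,-25,0],[0,0,0]],[28,[0,-50,0],[0,0,0]],[28,[0,-80,0],[0,0,0]],[28,[0,-110,0],[0,0,0]],[28,[0,-135,0],[0,0,0]],[28,[0,-140,0],[0,0,0]]], newtons=40)

```text
time_s: 52.05
eef_pos: [0.6475, -0.1052, 0.2106]
tool_rot: [-1.218, -1.216, 1.202]
force: [0.5, -1.9, 0.5]
width: 0.358
```

```bash
python3 - <<'E'
from tri import *
stat()
plan((.448,-.03,.2),90,half=False)
E
```

```text
t 52.05 p [ 0.6475 -0.1052  0.2106] yaw 89.89 ydir [ 0.011  0.001 -1.   ] F [ 0.5 -1.9  0.5] w 30.5 q [-0.11  0.47  0.32  1.36 -0.15  1.32  1.79]
 shift [ 74.8   8.4 199.7] turn [ 0.63 -0.11  0.03]
```

Emit:
arm_command(targets=[[28,[8,0,20],[0.3,0,0]],[28,[20,0,50],[0.6,0,0]],[28,[32,0,82],[0.6,0,0]],[28,[44,0,115],[0.6,0,0]],[28,[56,0,148],[0.6,0,0]],[28,[67,0,178],[0.6,0,0]],[28,[74,2,196],[0.6,0,0]],[28,[75,8,200],[0.6,0,0]]])

```text
time_s: 52.72
eef_pos: [0.4452, -0.0283, 0.2008]
tool_rot: [-1.208, -1.211, 1.208]
force: [0.9, 0.6, -0.9]
width: 0.357
```

Emit:
arm_command(targets=[[28,[0,0,0],[0,0,0]],[28,[0,0,0],[0,0,0]],[28,[0,0,0],[0,0,0]],[28,[0,0,0],[0,0,0]],[28,[0,0,0],[0,0,0]],[28,[0,0,0],[0,0,0]],[28,[0,0,0],[0,0,0]],[28,[0,0,0],[0,0,0]]])

```text
time_s: 53.38
eef_pos: [0.4453, -0.0284, 0.2007]
tool_rot: [-1.208, -1.21, 1.208]
force: [-0.3, 0.5, -0.9]
width: 0.359
```

```bash
python3 - <<'E'
from tri import *
stat()
c=capture("wrist"); cv2.imwrite("pics/w49.png",c["image"])
plan((.448,-.03,.055),90,half=False)
E
```

```text
t 53.38 p [ 0.4453 -0.0284  0.2007] yaw 89.99 ydir [ 0.     0.002 -1.   ] F [-0.3  0.5 -0.9] w 30.7 q [-0.28  0.02  0.28  1.92 -0.01  1.2   1.57]
 shift [ -1.9 145.7  -2.7] turn [0.02 0.   0.1 ]
```

View pics/w49.png

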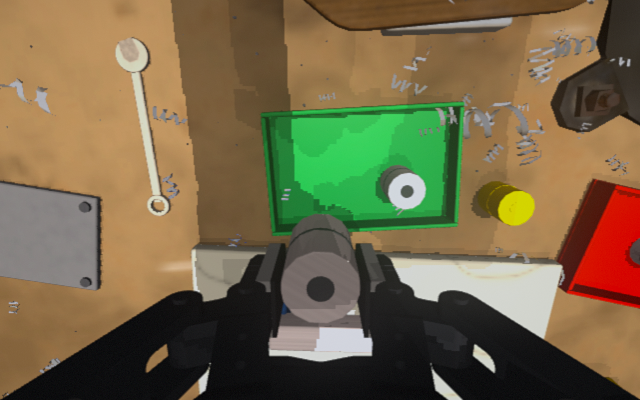

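```bash
python3 - <<'E'
from tri import *
c=capture("wrist")
P=px2w(c,[(262,113),(463,102),(460,226),(272,234)],.028);print(P.round(3),P.mean(0).round(3))
print(px2w(c,(406.5,191),.045))
E
```

```text
[[ 0.383 -0.076  0.028]
 [ 0.374  0.089  0.028]
 [ 0.482  0.098  0.028]
 [ 0.489 -0.072  0.028]] [0.432 0.01  0.028]
[[0.44495053 0.04322937 0.045     ]]
```

Emit:
arm_command(targets=[[28,[0,20,-1],[0,0,0]],[28,[0.5,45,-2],[0,0,0]],[28,[0.5,72,-2],[0,0,0]],[28,[0.5,98,-2],[0,0,0]],[28,[0.5,120,-2],[0,0,0]],[28,[0.5,136,-2],[0,0,0]],[28,[0.5,145,-2],[0,0,0]],[28,[0.5,148,-2],[0,0,0]]])

```text
time_s: 54.15
eef_pos: [0.4464, -0.0276, 0.0514]
tool_rot: [-1.207, -1.208, 1.209]
force: [0.2, 0.2, -0.3]
width: 0.36
```

```bash
python3 - <<'E'
from tri import *
stat()
c=capture("wrist"); cv2.imwrite("pics/w50.png",c["image"])
E
```

```text
t 54.15 p [ 0.4464 -0.0276  0.0514] yaw 90.0 ydir [-0.002  0.002 -1.   ] F [ 0.2  0.2 -0.3] w 30.7 q [-0.26  0.22  0.27  2.08 -0.08  0.85  1.64]
```

View pics/w50.png

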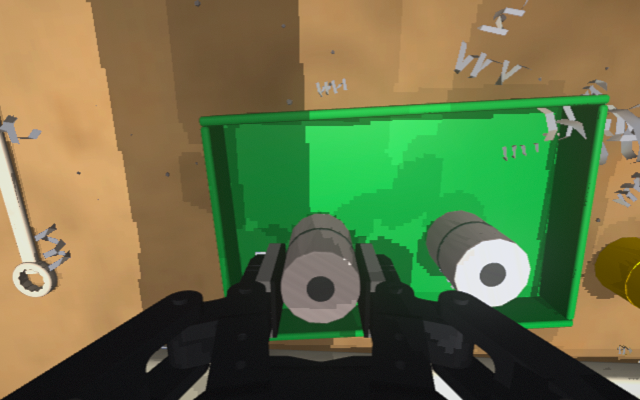

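Emit:
arm_command(targets=[[28,[0,1,0],[0,0,0]],[28,[0,2,0],[0,0,0]],[28,[0,3,0],[0,0,0]],[28,[0,4,0],[0,0,0]],[28,[0,4,0],[0,0,0]],[28,[0,4,0],[0,0,0]],[28,[0,4,0],[0,0,0]],[28,[0,4,0],[0,0,0]]])

```text
time_s: 54.87
eef_pos: [0.4474, -0.0276, 0.0485]
tool_rot: [-1.208, -1.21, 1.208]
force: [-1.5, 0.2, 5.5]
width: 0.356
```

```bash
python3 - <<'E'
from tri import *
stat()
E
```

```text
t 54.87 p [ 0.4474 -0.0276  0.0485] yaw 90.0 ydir [ 0.     0.002 -1.   ] F [-1.5  0.2  5.5] w 30.4 q [-0.25  0.23  0.27  2.08 -0.08  0.84  1.64]
```

Emit:
arm_command(targets=[[40,[0,0,0],[0,0,0]],[40,[0,0,0],[0,0,0]],[40,[0,0,0],[0,0,0]],[40,[0,0,0],[0,0,0]],[40,[0,-4,0],[0,0,0]],[40,[0,-20,0],[0,0,0]],[40,[0,-50,0],[0,0,0]],[40,[0,-85,0],[0,0,0]]])

```text
time_s: 55.53
eef_pos: [0.4457, -0.0279, 0.1332]
tool_rot: [-1.205, -1.206, 1.21]
force: [0.3, 1.3, 0.7]
width: 0.465
```

Emit:
arm_command(targets=[[40,[0,-35,0],[0,0,0]],[40,[0,-70,0],[0,0,0]],[40,[0,-100,0],[0,0,0]],[40,[0,-125,0],[0,0,0]],[40,[-30,-150,0],[0,0,0]],[40,[-65,-160,0],[0,0,0]],[40,[-100,-160,-10],[0,0,0]],[40,[-140,-160,-20],[0,0,0]]])

```text
time_s: 56.2
eef_pos: [0.4668, -0.1688, 0.2947]
tool_rot: [-1.207, -1.211, 1.21]
force: [2.3, 0.5, -0.2]
width: 0.467
```

```bash
python3 - <<'E'
from tri import *
stat()
c=capture("wrist"); cv2.imwrite("pics/w51.png",c["image"])
c=capture("scene"); cv2.imwrite("pics/s51.png",c["image"]); crop(c,"s51c.png",220,140,460,300,3.3)
t=capture("top"); crop(t,"t51.png",170,130,450,290,2.8)
E
```

```text
t 56.2 p [ 0.4668 -0.1688  0.2947] yaw 90.13 ydir [-0.001  0.001 -1.   ] F [ 2.3  0.5 -0.2] w 39.8 q [-0.13  0.08  0.45  1.65 -0.04  1.42  1.89]
```

View pics/w51.png

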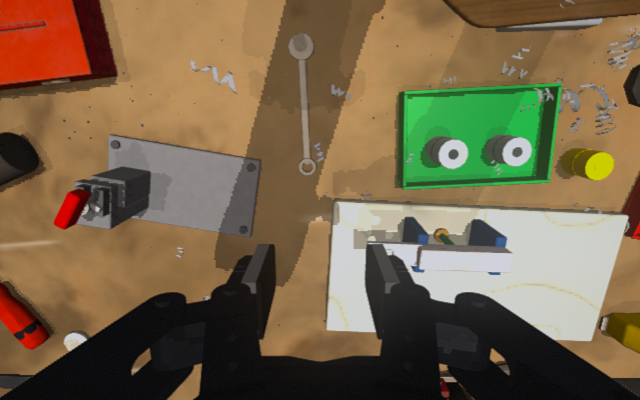

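View pics/s51c.png

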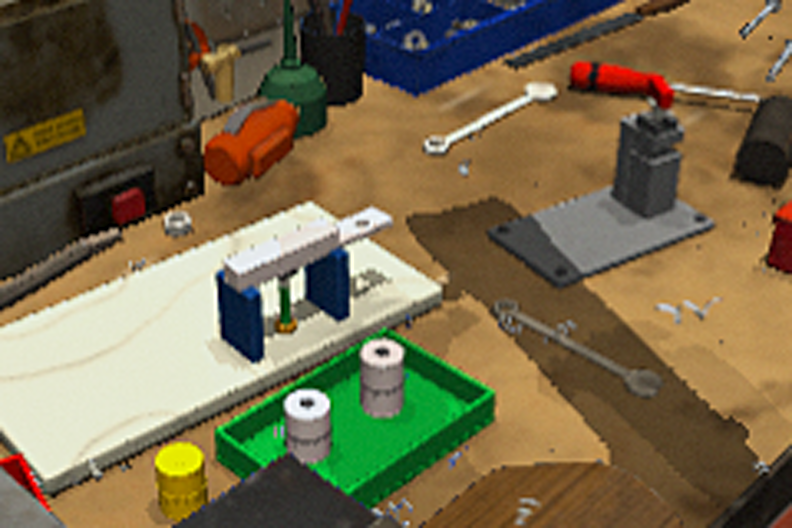

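View pics/t51.png

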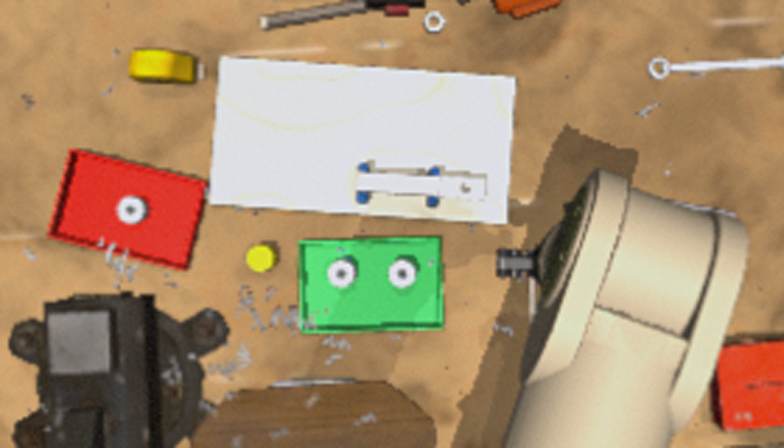

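Emit:
arm_command(targets=[[40,[0,-10,0],[0,0,0]],[40,[0,-10,0],[0,0,0]],[40,[0,-10,0],[0,0,0]],[40,[0,-10,0],[0,0,0]],[40,[0,-10,0],[0,0,0]],[40,[0,-10,0],[0,0,0]],[40,[0,-10,0],[0,0,0]],[40,[0,-10,0],[0,0,0]]])

```text
time_s: 57.02
eef_pos: [0.4658, -0.1713, 0.3029]
tool_rot: [-1.209, -1.201, 1.207]
force: [-0.1, -0.2, 0.2]
width: 0.469
```

```bash
python3 - <<'E'
from h import *
stat()
from workcell import close_job
print(close_job())
E
```

```text
t 57.02 p [ 0.4658 -0.1713  0.3029] yaw 89.65 ydir [-0.005 -0.    -1.   ] F [-0.1 -0.2  0.2] w 40.0 q [-0.13  0.08  0.45  1.64 -0.03  1.44  1.89]
the job is handed in; nothing more can be done
None
```

The job is done and handed in at about 57 s of the 200 s limit; no verdict was reported.

- **Plunger and gauge:** I latched the plunger open, turned about 66°, and drew the gauge out of its stand.
- **Measuring:** Three spacers were on the plate. I judged their heights from the camera images, about 27, 40 and 46 mm, and took them as the 26, 41 and 48 mm ones; the 33 mm one is absent. I set the gauge over each in that order and let go of it for about a second each time. On the rod, no green showed over the 26 mm spacer, and green showed over the 41 and 48 mm ones.
- **Sorting:** The 26 mm spacer is in the red tray, and the 41 and 48 mm spacers are in the green tray. The gauge is on the near half of the plate with nothing under it.

**Last checks:**
- The pictures showed all three spacers upright in their trays, the gauge standing with its foot down, and the knob still raised and turned.
- The wrench, the tape measure and the yellow look-alike looked untouched.
- The gripper was clear, with force near zero.

**What disagreed:**
- The green tray had shifted about 25–30 mm on its own, so I re-measured it before placing.
- The cameras differed by 2–3 mm on spacer positions and about 9 mm on the red tray, all within the tolerances.

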